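# Rub down the grinding stone with the weighted rubbing block

### The arm

A 6-joint arm with a two-finger parallel gripper is mounted at the origin on the work surface. World frame = base frame: x ahead of the robot, y to its left, z up, the work surface at z = 0. Lengths are in mm, angles in rad, forces in N, time in s.
With the tool pointing down it reaches from about 300 to 1000 mm from the base axis. Payload 5.1 kg.
Tool frame: the origin (TCP) lies at the very end of the fingers, on their centre line; the grasp point (between the pads) lies 19 mm behind it; z points along the fingers, y is the direction in which the jaws open and shut (so a half turn about z gives the same grasp; the last joint's range is limited). The gripper opens to 95 mm and grips with 3 to 60 N. Pads are 20 mm wide; open, the fingers measure 119 mm over their backs; the gripper's body (75 mm by 180 mm) begins 59 mm behind the grasp point.
Start: joints at [-1.277, 0.124, 1.65, -0, 1.367, -0.083], TCP at [239.133, -604.401, 214.656] pointing down, gripper open.
Joint ranges: [-2.61, 2.61], [-1.02, 2.33], [0.03, 2.71], [-1.35, 4.49], [0.32, 2.68], [-2.91, 2.91]. Speed limits (rad/s): [2.57, 2.57, 3.14, 3.14, 3.14, 3.14].

### API

Orientations are given as [roll, pitch, yaw] about the fixed x, y, z axes, in that order (R = Rz(yaw) Ry(pitch) Rx(roll)).
In Python, from cell import observe, snapshot, camera_params, finish_job gives the robot as it stands.
- The arm moves only by the tool arm_command, never from a script. Its argument "plan" is a list that holds one entry, the list of rows, each a list of 7 numbers: the opening, from 0 (shut) to 1 (fully open), then the shift along the tool's x, y, z in m, then the turn, a rotation vector about the tool's x, y, z in rad. A call has exactly 5 rows; each row shifts and turns the pose as measured when the row begins, along the tool's axes as they then stand; what a row does not reach is not made up. A row lasts 1/8 s, in which the tool goes at most 62.5 mm and 10.7 degrees, less where a joint would pass 70% of its speed; a pose out of reach is approached as far as the arm can. A call is refused whole if a number of a shift passes 0.0625 or a number of a turn 0.188, either way. A call with a gripper value outside its range is refused whole. The fingers move at their own pace and stop on an object; "force" is the grip in N (left out, the last holds). Time passes only in rows, so rows that do not move let the fingers close, or fill a call up. It gives the time, the measured TCP pose, the force and the opening at its end, in the units of the state.
- observe(): the state, without advancing time (a new reading comes with each control period).
- snapshot(name): name is "side" or "top" or "wrist"; returns the picture (480x640x3 uint8, red, green, blue); there is no depth.
- camera_params(name): a dict with "vfov" (degrees; the focal length in pixels is half the picture's height over the tangent of half this angle, whatever the lens; pixels are square), "cx", "cy" (the principal point, pixels), "k1" (the pictures are not rectified: a ray, as slopes to the right and down, at radius r is drawn at 1 + k1 r^2 times it, then the intrinsics apply), "world_from_camera" (4x4, takes a point from camera to world coordinates). Camera axes: x right, y down, z forward; pixel columns grow to the right and rows downward; lengths in mm; the calibration is good to about 2 mm. A picture is of the moment at which its call begins: read the wrist's pose just before it. camera_params takes no time and is no camera call; for the wrist camera it gives the pose at the moment of the call.
- finish_job(): hands the job in, once; it reports no verdict.
The state is a dict: "time_s": time; "joint_positions": joint angles; "joint_velocities": joint speeds; "joint_efforts": joint torques, N m; "tcp_pos": TCP position; "orientation": TCP orientation; "contact_force": force on the tool from outside, world axes, zero at the start; "ft_torque": the same for the moment, N m; "opening": opening from 0.0 (shut) to 1.0 (fully open).
Only numpy, scipy, OpenCV 4.12 (cv2) and the standard library are available. Lean on these libraries where they do the work, as an engineer would, in place of code of your own. Each camera call takes 0.05 s, during which the arm holds its last target. There are 200 camera calls.

### The job

Swing the steel bin's sprung lid right back until it stands open by itself, and weight the rubbing block where it stands by threading every loose steel collar that is there onto its post, widest at the bottom and narrowest on top, each fully home; then take the push stick and with it slide the block flush against the wooden fence before its leading edge passes the scribed start line, and feed it along the stone, always kept against the fence and touched by the stick only, until it is home against the end stop. Leave it there, lay the push stick flat in the open bin, and ease the lid down by hand until it is shut, never letting it snap; leave the tumbler, pot and spatula alone.

Things in the scene. Friction and masses are not known exactly. Their poses are not given: they have to be found in the camera images.
- stone: Fixed dark granite slab, 180 (x) x 520 (y) x 40 mm high; origin: centre of underside. On top a wooden fence, 20 mm thick, 35 mm high, runs along y on the far side; its working face is the plane x = +70 mm. A like end stop, from x = -20 to +70 mm, has its working face at y = +235 mm. A pale start line is scribed across at y = 0. The block is fed towards +y.
- fence_face (a point): Point on the fence's working face, halfway along the stone at the stone's top surface: (70, 0, 40) mm in the stone's frame, same axes as the stone.
- stop_face (a point): Point on the end stop's working face at the stone's top surface: (35, 235, 40) mm in the stone's frame. The block rests home with its centre 50 mm short of this face.
- block: Dark wooden rubbing block, 70 (x) x 100 (y, along the fence) x 35 mm high, about 0.45 kg, loose on the stone on the -y side of the start line, 12 to 40 mm off the fence, a little skewed; origin: centre of underside. In the middle of its top stands a steel post, 16 mm diameter, 55 mm high, its top 9 mm conical. Against the fence its centre is at x = +35 mm of the stone's frame.
- collar_wide: Steel collar 66 mm outside diameter, 16 mm high, 21 mm bore, 0.24 kg, lying flat on the cement between the robot and the stone; origin at the centre of its underside. May be absent.
- collar_mid: Steel collar 56 mm outside diameter, 16 mm high, 21 mm bore, 0.18 kg, lying flat; origin at the centre of its underside. May be absent.
- collar_small: Steel collar 46 mm outside diameter, 16 mm high, 21 mm bore, 0.12 kg, lying flat; origin at the centre of its underside. May be absent.
- stick: Wooden push stick, 180 long, 26 mm high, 0.09 kg, flat on the stone; origin: centre of underside, +x to the working end. Shaft y = -12 to +12, x = -90 to +65 mm. Its head (x = +40 to +65) widens to y = -46; the end face x = +65 pushes the block's rear. On the other side a lip, y = +12 to +22, x = +25 to +90 mm, runs along the block's side away from the fence. Grip the shaft at x = -40 to +10.
- notch (a point): Inner corner of the stick's notch at mid height: (65, 12, 13) mm in the stick's frame.
- bin: Fixed low steel pedal bin, 150 (x) x 220 (y) x 140 mm high, walls 5 mm; origin: centre of underside, front to -x (the pedal does not move). Its inner floor, 140 x 210 mm, is raised 75 mm above the underside; the stick fits lying along the bin's y.
- bin_lid (a joint): Lid angle in rad: 0 shut, 1.85 fully open, leaning back past upright, held there by its own weight. The hinge runs along the bin's y at its far (+x) rim. It starts shut. Below about 1.65 rad, a spring and its weight (0.4 kg) throw it shut within a second unless held; about 2 N at the tab holds it.
- lid_hinge (a point): Point on the hinge axis, middle of the bin's far rim: (75, 0, 140) mm in the bin's frame; axes turn with the lid.
- lid_tab (a point): Middle of the black tab on the middle of the lid's front edge: 22 mm wide (along the hinge), 10 mm thick, 45 mm long; this point is 180 mm from the hinge axis, 30 mm beyond the lid's edge. It points up when open, towards the robot when shut. It can be pinched across its 22 mm from above at any lid angle and turns between the pads.
- tumbler: Glass tumbler, 70 mm diameter, 110 mm high, standing at the right; not to be disturbed. Origin at the centre of its underside.
- pot: Steel pot, 150 mm diameter, 110 mm high, beyond the stone; not to be disturbed.
- spatula: Yellow silicone spatula, 240 mm long, lying beyond the stone; not to be disturbed.
There are look-alikes about, which are no part of the job. Several things have the shape of the stick; the one meant has the colours described above. What is shaped like the collar_wide but pink is not meant.

How it is judged (in metres and radians):
On the way, in this order (a step that is already met when the one before it is completed fails the run):
1. every collar present is on the block's post in order, fully home and let go, the block still short of the start line (x of collar_wide in the frame of block between -0.006 and 0.006 m and y of collar_wide in the frame of block between -0.006 and 0.006 m and x of collar_mid in the frame of block between -0.006 and 0.006 m and y of collar_mid in the frame of block between -0.006 and 0.006 m and x of collar_small in the frame of block between -0.006 and 0.006 m and y of collar_small in the frame of block between -0.006 and 0.006 m and z of collar_wide in the frame of block below 0.039 m and (z of collar_mid in the frame of block below 0.039 m or distance between collar_mid and collar_wide below 0.02 m) and (z of collar_small in the frame of block below 0.039 m or distance between collar_small and collar_mid below 0.02 m or distance between collar_small and collar_wide below 0.02 m) and contact force between the fingers and collar_wide below 0.5 N and contact force between the fingers and collar_mid below 0.5 N and contact force between the fingers and collar_small below 0.5 N and y of block in the frame of stone below -0.045 m), for 0.2 s.
2. the block is being fed past the start line by the stick, flush against the fence (y of block in the frame of stone between 0.02 and 0.15 m and contact force between stick and block above 0.3 N and x of block in the frame of stone above 0.03 m and angle between the y axis of block and the y axis of stone, either way round below 0.06 rad), for 0.05 s.
3. the block is home against the end stop and flush against the fence (y of block in the frame of stone above 0.18 m and x of block in the frame of stone above 0.03 m and angle between the y axis of block and the y axis of stone, either way round below 0.06 rad), for 0.2 s.
4. the push stick lies flat in the bin, let go, the lid still open (x of stick in the frame of bin between -0.065 and 0.065 m and y of stick in the frame of bin between -0.06 and 0.06 m and z of stick in the frame of bin below 0.095 m and angle between stick's own z axis and vertical below 0.3 rad and contact force between the fingers and stick below 0.3 N and value of joint bin_lid above 1 rad), for 0.2 s.
At the end, for the whole second after the job is handed in: every collar present on the post in order of width, centred within 6 mm and home within 4 mm; block within 5 mm of the end stop, within 5 mm of the fence and 0.06 rad of parallel; stick lying in the bin; lid shut within 0.06 rad; all at rest (all of step 3 and x of collar_wide in the frame of block between -0.006 and 0.006 m and y of collar_wide in the frame of block between -0.006 and 0.006 m and x of collar_mid in the frame of block between -0.006 and 0.006 m and y of collar_mid in the frame of block between -0.006 and 0.006 m and x of collar_small in the frame of block between -0.006 and 0.006 m and y of collar_small in the frame of block between -0.006 and 0.006 m and z of collar_wide in the frame of block below 0.039 m and (z of collar_mid in the frame of block below 0.039 m or distance between collar_mid and collar_wide below 0.02 m) and (z of collar_small in the frame of block below 0.039 m or distance between collar_small and collar_mid below 0.02 m or distance between collar_small and collar_wide below 0.02 m) and x of stick in the frame of bin between -0.065 and 0.065 m and y of stick in the frame of bin between -0.06 and 0.06 m and z of stick in the frame of bin below 0.095 m and angle between stick's own z axis and vertical below 0.3 rad and value of joint bin_lid below 0.06 rad and linear speed of each of block, stick below 0.02 m/s); the robot touches nothing.
It fails at once if beyond the start line the block comes more than 10 mm off the fence or skews by more than 0.15 rad (y of block in the frame of stone above -0.045 m and (x of block in the frame of stone below 0.025 m or angle between the y axis of block and the y axis of stone, either way round above 0.15 rad)).
It fails at once if the fingers touch the block beyond the start line (y of block in the frame of stone above -0.045 m and contact force between the fingers and block above 1 N).
It fails at once if the bin's lid snaps down (faster than 3 rad/s) (velocity of joint bin_lid below -3 rad/s).
It fails at once if the tumbler is knocked over or anything beside the work is shifted by more than 30 mm (angle between tumbler's own z axis and vertical above 0.4 rad or distance of any of tumbler, pot, spatula from where it was at the start of the episode above 0.03 m).
Of collar_wide, collar_mid, collar_small only 2 to 3 are there at a start; the rules pass over those that are not, and their reading is None.
At some moment in a run one of stick, collar_wide, collar_mid, collar_small may be knocked a few centimetres aside while the robot is not near it.
It also fails if it takes over 210 s, if anything falls off the work surface, if the arm or the gripper's body presses on something with over 40 N, if the wrist force passes 120 N, or if a joint passes its speed limit or range.

## Working session

There is one attempt and no reset: what is moved stays moved. The work goes in short steps, Python scripts to look and compute and a tool call to move; the robot and the scene stay as the last step left them, time stands still between calls to the robot, and variables do not carry over. Pictures are saved under pics/ and viewed, about 12 in all and at most 16, crops included, and the job is handed in when it is done.

Besides the shell and the picture viewer there is one more tool, called after "Call:" by a JSON object that holds its "name" and its "arguments". arm_command: Moves the arm, as the interface text tells. Its arguments: {"type":"object","properties":{"plan":{"type":"array"},"force":{"type":"number"}},"required":["plan"]}

```bash
ls; mkdir -p pics; cat > h.py <<'E'
import numpy as np, cv2
from cell import observe, snapshot, camera_params, finish_job
def snap(n,f=None):
    p=camera_params(n); im=snapshot(n)
    if f: cv2.imwrite('pics/'+f,im[:,:,::-1])
    return im,p
def K(p):
    f=240/np.tan(np.radians(p['vfov'])/2); return f,p['cx'],p['cy'],p['k1']
def ray(p,u,v):
    f,cx,cy,k=K(p); d=np.array([(u-cx)/f,(v-cy)/f]); s=d.copy()
    for _ in range(30): s=d/(1+k*(s@s))
    T=np.array(p['world_from_camera']); r=T[:3,:3]@np.array([s[0],s[1],1]); return T[:3,3],r
def onz(p,u,v,z):
    o,r=ray(p,u,v); return (o+r*(z-o[2])/r[2])
def proj(p,X):
    f,cx,cy,k=K(p); T=np.array(p['world_from_camera']); c=T[:3,:3].T@(np.array(X,float)-T[:3,3]); s=c[:2]/c[2]
    s=s*(1+k*(s@s)); return s*f+[cx,cy]
E
python3 - <<'E'
from h import *
print(observe())
for n in('side','top','wrist'):
    im,p=snap(n,n+'0.png'); print(n,p)
E
```

```text
pics
{'time_s': 0.0, 'joint_positions': array([-1.27661293e+00,  1.24487416e-01,  1.65165964e+00, -1.44665077e-05,
        1.36747074e+00, -8.25941207e-02]), 'joint_velocities': array([-5.28909798e-04,  8.82317661e-04,  4.03270158e-05, -9.25192982e-04,
       -1.71442975e-05, -1.22975619e-03]), 'joint_efforts': array([-5.14001986e-04, -4.17598164e+01, -3.59930384e+01,  7.73797324e-02,
        4.90938022e-02, -1.74294801e-04]), 'tcp_pos': array([ 238.94102575, -603.8109672 ,  213.40697389]), 'orientation': array([-3.13957325e+00, -1.52960325e-04,  3.76780299e-01]), 'contact_force': array([-0.69032049, -0.46871972, -0.3534151 ]), 'ft_torque': array([-0.02160078,  0.03289051,  0.00584146]), 'opening': 0.9982497743899654}
side {'vfov': 49.68157937674097, 'cx': 330.57319986327826, 'cy': 241.20703649246116, 'k1': -0.029273221063350056, 'world_from_camera': array([[-9.99847462e-01,  2.33890790e-03,  1.73084198e-02,
         5.27255587e+02],
       [-1.31747094e-02,  5.49598234e-01, -8.35325211e-01,
         1.18239009e+03],
       [-1.14664257e-02, -8.35425826e-01, -5.49483585e-01,
        
[... 353 characters left out ...]
07113e-02,  1.74007502e-02,
        -5.28199876e+01],
       [-6.47552278e-03, -2.08220564e-01, -9.78060460e-01,
         1.19109222e+03],
       [ 0.00000000e+00,  0.00000000e+00,  0.00000000e+00,
         1.00000000e+00]])}
wrist {'vfov': 61.9041954545833, 'cx': 317.0789963582182, 'cy': 238.79025933734647, 'k1': 0.020425709285330877, 'world_from_camera': array([[ 3.66940376e-01, -9.03663467e-01, -2.20787452e-01,
         3.00490732e+02],
       [-9.30240975e-01, -3.57103986e-01, -8.44302806e-02,
        -5.79556574e+02],
       [-2.54751919e-03,  2.36366414e-01, -9.71660655e-01,
         3.83608042e+02],
       [ 0.00000000e+00,  0.00000000e+00,  0.00000000e+00,
         1.00000000e+00]])}
```

View pics/top0.png

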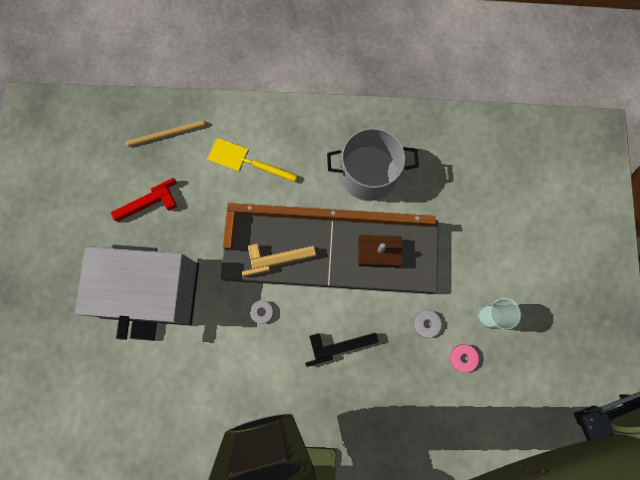

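View pics/side0.png

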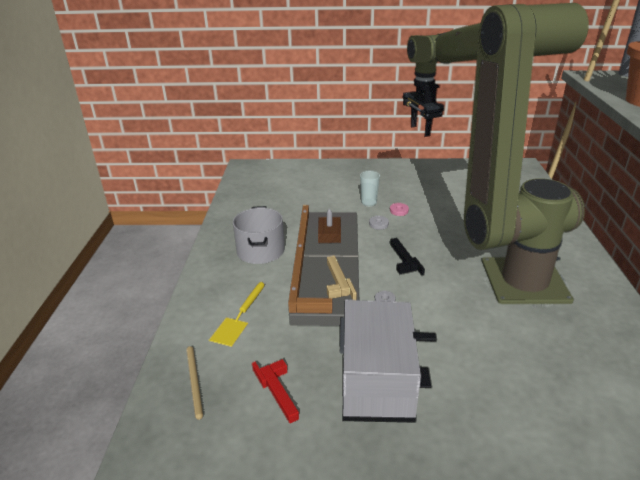

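Top view: two steel collars at (261,312) and (428,323), with a pink decoy at (465,358). The wooden stick is on the stone at about (283,260). Its look-alikes are red (145,200), black (345,347) and a bare rod (167,133). Block at (380,251), bin at (137,285) with black bits at (123,327) and (143,330). Tumbler at (505,314).

```bash
cat > m.py <<'E'
from h import *
im=cv2.imread('pics/top0.png'); p=camera_params('top'); hsv=cv2.cvtColor(im,cv2.COLOR_BGR2HSV)
def blob(m,u,v,z,name,r=60):
    w=np.zeros_like(m); w[max(0,v-r):v+r,max(0,u-r):u+r]=m[max(0,v-r):v+r,max(0,u-r):u+r]
    c,_=cv2.findContours(w,cv2.RETR_EXTERNAL,cv2.CHAIN_APPROX_NONE); c=max(c,key=cv2.contourArea)
    W=np.array([onz(p,*q[0],z)[:2] for q in c],np.float32)
    R=cv2.minAreaRect(W); (cc,rr)=cv2.minEnclosingCircle(W)
    print(name,'rect',np.round(R[0],1),np.round(R[1],1),round(R[2],1),'circ',np.round(cc,1),round(rr,1),'box',np.round(cv2.boxPoints(R)).tolist())
    return c
wood=cv2.inRange(hsv,(12,70,120),(24,200,255))
blob(wood,283,260,66,'stick',50)
dk=cv2.inRange(hsv,(0,80,20),(20,255,125)); blob(dk,380,251,75,'block',40)
for n,(u,v) in {'A':(261,312),'B':(428,323)}.items():
    x0,y0=u-22,v-22; c=im[y0:v+22,x0:u+22].astype(int)
    g=cv2.cvtColor(im,cv2.COLOR_BGR2GRAY); s=hsv[:,:,1]
    m=((s<18)&(g>95)).astype(np.uint8)*255; blob(m,u,v,16,n,22)
for u,v in [(236,205),(435,217),(436,222),(232,211),(332,222),(329,287),(437,293),(222,280)]:
    print((u,v),np.round(onz(p,u,v,40),1),np.round(onz(p,u,v,75),1))
crop=lambda x,y,w,h,s:cv2.resize(im[y:y+h,x:x+w],None,fx=s,fy=s,interpolation=cv2.INTER_CUBIC)
cv2.imwrite('pics/c1.png',np.hstack([crop(70,235,150,130,4)[:, :520],crop(215,200,70,130,4)]))
E
python3 m.py
```

```text
stick rect [541.8  60.4] [ 68.7 178.3] 15.7 circ [524.3  56. ] 90.0 box [[485.0, 137.0], [533.0, -35.0], [599.0, -16.0], [551.0, 156.0]]
block rect [ 558.5 -181.6] [ 74.7 101.4] 0.6 circ [ 557.7 -182.1] 61.2 box [[521.0, -131.0], [522.0, -233.0], [596.0, -232.0], [595.0, -131.0]]
A rect [405.5  92.9] [53.3 53.8] 48.8 circ [406.1  92.4] 28.1 box [[368.0, 91.0], [408.0, 55.0], [443.0, 95.0], [403.0, 131.0]]
B rect [ 397.7 -306.6] [64.5 65.5] 46.6 circ [ 397.9 -307. ] 34.0 box [[352.0, -307.0], [399.0, -353.0], [444.0, -306.0], [396.0, -261.0]]
(236, 205) [661.8 171.3  40. ] [651.9 164.4  75. ]
(435, 217) [ 656.5 -319.8   40. ] [ 646.8 -311.7   75. ]
(436, 222) [ 643.9 -322.3   40. ] [ 634.6 -314.1   75. ]
(232, 211) [646.  179.8  40. ] [636.6 172.7  75. ]
(332, 222) [630.7 -67.8  40. ] [621.7 -67.3  75. ]
(329, 287) [471.  -68.1  40. ] [466.9 -67.6  75. ]
(437, 293) [ 469.9 -325.1   40. ] [ 465.8 -316.9   75. ]
(222, 280) [474.2 188.5  40. ] [470.  181.2  75. ]
```

View pics/c1.png

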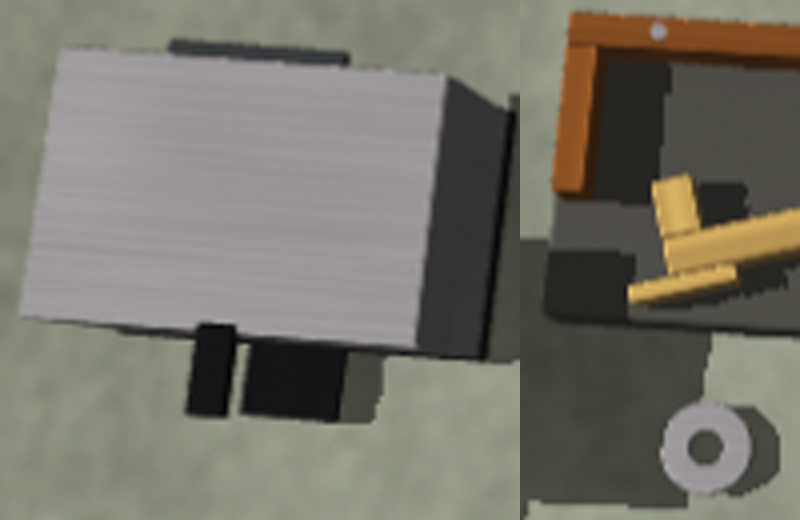

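Close crop: the lid tab is the narrow black piece at (123,327). The wider black piece beside it, at (143,330), is the pedal on the floor. By size the collars are wide (B, right) and mid (A, left). The small one is absent. The stick is the pale-wood one on the stone, with its head to +y.

```bash
cat >> h.py <<'E'
def Rt(o):
    from scipy.spatial.transform import Rotation as R
    return R.from_euler('xyz',o).as_matrix()
def go(x,y,z,yaw=None):
    "tool-frame shift (m) and tool-z turn still needed to reach TCP x,y,z mm, world yaw, tool straight down"
    from scipy.spatial.transform import Rotation as R
    s=observe(); M=Rt(s['orientation']); d=M.T@(np.array([x,y,z])-s['tcp_pos'])/1000
    if yaw is None: yaw=s['orientation'][2]
    rv=R.from_matrix(M.T@Rt([np.pi,0,yaw])).as_rotvec()
    print('t',round(s['time_s'],2),'tcp',np.round(s['tcp_pos'],1),'ori',np.round(s['orientation'],3),'F',np.round(s['contact_force'],1),'op',round(s['opening'],3))
    print('  -> shift',np.round(d,4),'turn',np.round(rv,3),'(rot only first if large)')
E
python3 - <<'E'
from h import *
p=camera_params('top')
C=[(62,47),(445,75),(415,348),(22,316)]
W=np.array([onz(p,70+u/4,235+v/4,142)[:2] for u,v in C]); print(np.round(W,1))
far=W[0]-W[1]; near=W[3]-W[2]; print('len',np.linalg.norm(far),np.linalg.norm(near),np.linalg.norm(W[0]-W[3]),np.linalg.norm(W[1]-W[2]))
for e in(far,near): print('yaw',np.arctan2(-e[0],e[1]))
print('c',W.mean(0)); print('tab',onz(p,70+212/4,235+370/4,142), onz(p,70+212/4,235+370/4,130))
yaw=np.arctan2(-(far+near)[0],(far+near)[1]); c=W.mean(0); r=np.array([np.cos(yaw),np.sin(yaw)])
print('hinge',c+75*r,'tabpt',c-105*r)
go(450,-100,320,yaw)
E
```

```text
[[519.7 480.7]
 [515.3 263. ]
 [365.8 262.9]
 [370.4 480.5]]
len 217.76755687210454 217.6378268229248 149.33687339658835 149.46185074756477
yaw -0.02027303794544394
yaw -0.020860065465820272
c [442.78516563 371.76184143]
tab [347.79013    371.81027851 142.        ] [347.91568856 376.66739507 130.        ]
hinge [517.76930446 370.21946534] tabpt [337.80737127 373.92116794]
t 0.15 tcp [ 239.  -603.9  213.7] ori [-3.14  -0.     0.377] F [ 1.  -0.3 -0.2] op 0.998
  -> shift [ 0.3816 -0.3911 -0.1057] turn [-0.002  0.     0.397] (rot only first if large)
```

Call:
{"name": "arm_command", "arguments": {"plan": [[[1,0.048,-0.049,-0.0135,0,0,0],[1,0.048,-0.049,-0.0135,0,0,0],[1,0.048,-0.049,-0.0135,0,0,0],[1,0.048,-0.049,-0.0135,0,0,0],[1,0.048,-0.049,-0.0135,0,0,0]]]}}

```text
time_s: 0.78
tcp_pos: [357.9, -318.9, 271.8]
orientation: [-3.133, -0.001, 0.369]
contact_force: [1.0, 0.6, -0.8]
opening: 0.998
```

Call:
{"name": "arm_command", "arguments": {"plan": [[[1,0.048,-0.049,-0.0135,0,0,0],[1,0.048,-0.049,-0.0135,0,0,0],[1,0.048,-0.049,-0.0135,0,0,0.132],[1,0,0,0,0,0,0.132],[1,0,0,0,0,0,0.132]]]}}

```text
time_s: 1.4
tcp_pos: [430.9, -145.0, 310.0]
orientation: [-3.134, -0.0, -0.031]
contact_force: [0.8, -0.0, -0.3]
opening: 0.999
```

```bash
python3 - <<'E'
from h import *
go(340,374,300,-0.02)
E
```

```text
t 1.4 tcp [ 430.9 -145.   310. ] ori [-3.134 -0.    -0.031] F [ 0.8 -0.  -0.3] op 0.999
  -> shift [-0.1071 -0.5158  0.0141] turn [-0.008 -0.    -0.011] (rot only first if large)
```

Call:
{"name": "arm_command", "arguments": {"plan": [[[1,-0.011,-0.054,0,0,0,0],[1,-0.011,-0.054,0,0,0,0],[1,-0.011,-0.054,0,0,0,0],[1,-0.011,-0.054,0,0,0,0],[1,-0.011,-0.054,0,0,0,0]]]}}

```text
time_s: 2.02
tcp_pos: [383.2, 131.9, 310.8]
orientation: [-3.133, 0.0, -0.04]
contact_force: [1.1, 0.0, 0.1]
opening: 1.002
```

Call:
{"name": "arm_command", "arguments": {"plan": [[[1,-0.011,-0.054,0,0,0,0],[1,-0.011,-0.054,0,0,0,0],[1,-0.011,-0.054,0,0,0,0],[1,-0.011,-0.054,0,0,0,0],[1,0,0,0,0,0,0]]]}}

```text
time_s: 2.65
tcp_pos: [343.2, 359.0, 311.5]
orientation: [-3.133, 0.0, -0.034]
contact_force: [-0.5, -0.2, -0.6]
opening: 1.0
```

```bash
python3 - <<'E'
from h import *
im,p=snap('wrist','w1.png'); go(340,374,300,-0.02)
print([np.round(proj(p,q)) for q in [(338,374,142),(517.8,370.2,142)]])
E
```

```text
t 2.7 tcp [343.7 357.6 311.6] ori [-3.134e+00 -1.000e-03 -3.600e-02] F [ 0.1  0.2 -0.2] op 1.0
  -> shift [-0.0043 -0.0162  0.0117] turn [-0.008 -0.001 -0.016] (rot only first if large)
[array([302., 226.]), array([297.,  -7.])]
```

View pics/w1.png

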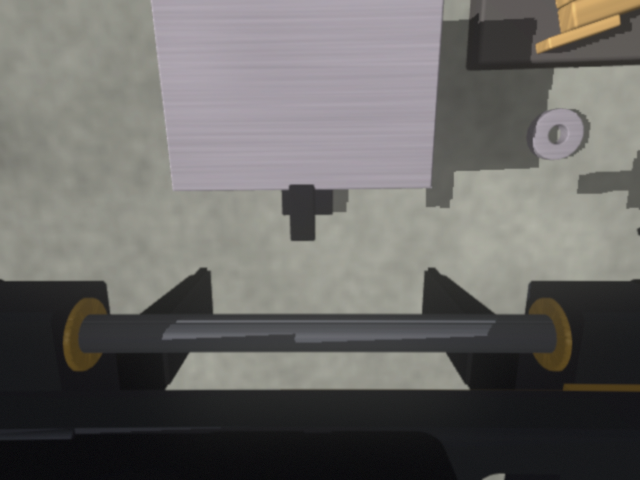

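```bash
python3 - <<'E'
from h import *
p=camera_params('wrist')
for q in [(302,240),(302,188),(302,184),(290,226),(315,226),(172,189),(431,187)]: print(q,np.round(onz(p,*q,140),1),np.round(onz(p,*q,146),1))
go(338,374,142-19,-0.02)
E
```

```text
(302, 240) [326.  373.5 140. ] [327.4 373.1 146. ]
(302, 188) [371.6 371.3 140. ] [372.2 371.  146. ]
(302, 184) [375.  371.2 140. ] [375.6 370.9 146. ]
(290, 226) [338.9 383.3 140. ] [340.1 382.8 146. ]
(315, 226) [338.1 361.5 140. ] [339.4 361.4 146. ]
(172, 189) [374.6 482.2 140. ] [375.2 480.  146. ]
(431, 187) [368.4 261.9 140. ] [369.1 263.5 146. ]
t 2.7 tcp [343.7 357.6 311.6] ori [-3.134e+00 -1.000e-03 -3.600e-02] F [ 0.1  0.2 -0.2] op 1.0
  -> shift [-0.0064 -0.0147  0.1887] turn [-0.008 -0.001 -0.016] (rot only first if large)
```

Call:
{"name": "arm_command", "arguments": {"plan": [[[1,0,-0.015,0.03,-0.008,0,0.016],[1,0,0,0.045,0,0,0],[1,0,0,0.045,0,0,0],[1,0,0,0.045,0,0,0],[1,0,0,0,0,0,0]]]}}

```text
time_s: 3.32
tcp_pos: [347.4, 368.0, 144.1]
orientation: [-3.141, -0.004, -0.06]
contact_force: [-0.5, 0.6, -1.1]
opening: 1.002
```

```bash
python3 - <<'E'
from h import *
go(344,372.5,121,-0.02)
E
```

```text
t 3.33 tcp [347.4 368.  144.1] ori [-3.141 -0.004 -0.06 ] F [-0.5  0.6 -1.1] op 1.002
  -> shift [-0.0037 -0.0043  0.0231] turn [-0.    -0.004 -0.04 ] (rot only first if large)
```

Call:
{"name": "arm_command", "arguments": {"plan": [[[1,-0.004,-0.004,0,0,-0.004,-0.04],[1,0,0,0.013,0,0,0],[1,0,0,0.012,0,0,0],[0,0,0,0,0,0,0],[0,0,0,0,0,0,0]]], "force": 20}}

```text
time_s: 3.95
tcp_pos: [347.2, 374.3, 124.7]
orientation: [-3.134, -0.008, -0.019]
contact_force: [-0.1, -0.2, 0.5]
opening: 0.848
```

Call:
{"name": "arm_command", "arguments": {"plan": [[[0,0,0,0,0,0,0],[0,0,0,0,0,0,0],[0,0,0,0,0,0,0],[0,0,0,0,0,0,0],[0,0,0,0,0,0,0]]]}}

```text
time_s: 4.58
tcp_pos: [347.6, 374.7, 125.6]
orientation: [-3.133, -0.009, -0.019]
contact_force: [0.3, 0.2, 0.2]
opening: 0.315
```

```bash
python3 - <<'E'
from h import *
go(344,372.5,121,-0.02)
s=observe(); x0=s['tcp_pos']; r=521-x0[0]; z0=140-19
for a in np.arange(0,1.9,.15): print(round(a,2),np.round([521-r*np.cos(a),z0+r*np.sin(a)],0))
E
```

```text
t 4.58 tcp [347.6 374.7 125.6] ori [-3.133 -0.009 -0.019] F [0.3 0.2 0.2] op 0.315
  -> shift [-0.0036  0.0023  0.0045] turn [-0.008 -0.009  0.001] (rot only first if large)
0.0 [348. 121.]
0.15 [350. 147.]
0.3 [355. 172.]
0.45 [365. 196.]
0.6 [378. 219.]
0.75 [394. 239.]
0.9 [413. 257.]
1.05 [435. 271.]
1.2 [458. 283.]
1.35 [483. 290.]
1.5 [509. 294.]
1.65 [535. 294.]
1.8 [560. 290.]
```

Call:
{"name": "arm_command", "arguments": {"plan": [[[0,0,0,0,0,0,0],[0,0,0,0,0,0,0],[0,0,0,-0.01,0,0,0],[0,0.001,0,-0.015,0,0,0],[0,0.002,0,-0.02,0,0,0]]]}}

```text
time_s: 5.2
tcp_pos: [351.1, 373.3, 171.3]
orientation: [-3.136, -0.011, -0.019]
contact_force: [8.4, 1.1, -4.5]
opening: 0.231
```

```bash
python3 - <<'E'
from h import *
im,p=snap('side','s1.png');go(350,374,147,-0.02)
E
```

```text
t 5.25 tcp [352.  373.3 174.8] ori [-3.136 -0.013 -0.019] F [ 1.8 -2.6 -1.1] op 0.229
  -> shift [-0.0023 -0.0005  0.0278] turn [-0.005 -0.013  0.001] (rot only first if large)
```

Call:
{"name": "arm_command", "arguments": {"plan": [[[0,0.011,0,-0.024,0,0,0],[0,0.014,0,-0.023,0,0,0],[0,0.017,0,-0.021,0,0,0],[0,0.02,0,-0.018,0,0,0],[0,0.022,0,-0.015,0,0,0]]]}}

```text
time_s: 5.88
tcp_pos: [432.0, 371.6, 279.5]
orientation: [-3.135, -0.003, -0.018]
contact_force: [2.3, 3.7, -7.4]
opening: 0.231
```

```bash
python3 - <<'E'
from h import *
go(350,374,147,-0.02)
s=observe();x,_,z=s['tcp_pos'];print(np.arctan2(z-124,521-x),np.hypot(z-124,521-x))
E
```

```text
t 5.88 tcp [432.  371.6 279.5] ori [-3.135e+00 -3.000e-03 -1.800e-02] F [ 2.3  3.7 -7.4] op 0.231
  -> shift [-8.240e-02 -1.000e-04  1.322e-01] turn [-0.007 -0.003  0.002] (rot only first if large)
1.051085446640294 179.11776987323077
```

Call:
{"name": "arm_command", "arguments": {"plan": [[[0,0.024,0,-0.012,0,0,0],[0,0.025,0,-0.008,0,0,0],[0,0.026,0,-0.003,0,0,0],[0,0.026,0,0.001,0,0,0],[0,0.026,0,0.005,0,0,0]]]}}

```text
time_s: 6.5
tcp_pos: [557.8, 368.9, 301.9]
orientation: [-3.136, 0.008, -0.016]
contact_force: [-0.6, 0.2, 0.4]
opening: 0.231
```

```bash
python3 - <<'E'
from h import *
go(350,374,147,-0.02)
s=observe();x,_,z=s['tcp_pos'];print(np.arctan2(z-124,521-x),np.hypot(z-124,521-x))
E
```

```text
t 6.5 tcp [557.8 368.9 301.9] ori [-3.136  0.008 -0.016] F [-0.6  0.2  0.4] op 0.231
  -> shift [-0.2067 -0.0008  0.1565] turn [-0.006  0.008  0.004] (rot only first if large)
1.7747394443398758 181.68486319105116
```

Call:
{"name": "arm_command", "arguments": {"plan": [[[0,0.012,0,0.003,0,0,0],[0,0,0,0,0,0,0],[0.6,0,0,0,0,0,0],[0.6,0,0,0,0,0,0],[0.6,0,0,0,0,0,0]]]}}

```text
time_s: 7.12
tcp_pos: [568.3, 369.0, 300.5]
orientation: [-3.136, 0.01, -0.015]
contact_force: [-0.0, -0.3, -0.4]
opening: 0.487
```

Call:
{"name": "arm_command", "arguments": {"plan": [[[0.6,0,0,0,0,0,0],[0.6,0,0,-0.04,0,0,0],[0.6,0,0,-0.05,0,0,0],[1,0,0.04,0,0,0,0],[1,-0.03,0.055,0,0,0,0]]]}}

```text
time_s: 7.75
tcp_pos: [537.1, 274.2, 391.0]
orientation: [-3.138, 0.013, -0.011]
contact_force: [-0.8, -0.6, 0.3]
opening: 0.753
```

```bash
python3 - <<'E'
from h import *
im,p=snap('side','s2.png');go(406,93,220,-0.02)
E
```

```text
t 7.8 tcp [533.2 268.9 392.2] ori [ 3.142  0.014 -0.014] F [ 0.6 -1.  -0.1] op 0.797
  -> shift [-0.1223  0.1776  0.174 ] turn [0.    0.014 0.006] (rot only first if large)
```

View pics/s2.png

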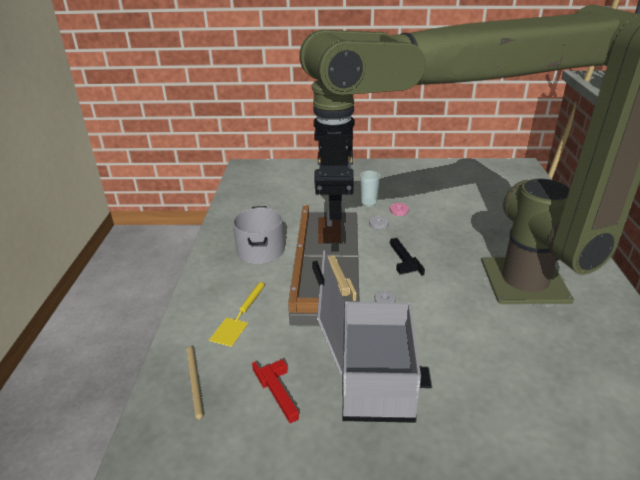

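Lid stands open (side view, bin interior visible, tab up at (317,272)). Next I look at the block and stone on the way to the wide collar.

Call:
{"name": "arm_command", "arguments": {"plan": [[[1,0,0.057,0.003,0,0.01,0],[1,0,0.057,0.003,0,0,0],[1,0,0.057,0.003,0,0,0],[1,0,0.057,0.003,0,0,0],[1,0,0.057,0.003,0,0,0]]]}}

```text
time_s: 8.43
tcp_pos: [527.0, -21.5, 378.4]
orientation: [-3.141, -0.001, -0.008]
contact_force: [0.1, -0.5, -0.8]
opening: 0.998
```

Call:
{"name": "arm_command", "arguments": {"plan": [[[1,-0.005,0.057,0.003,0,0,0],[1,-0.005,0.057,0.003,0,0,0],[1,-0.005,0.04,0.003,0,0,0],[1,0,0,0,0,0,0],[1,0,0,0,0,0,0]]]}}

```text
time_s: 9.05
tcp_pos: [508.5, -182.9, 369.6]
orientation: [3.142, -0.003, -0.014]
contact_force: [0.9, 0.4, -0.3]
opening: 0.998
```

```bash
python3 - <<'E'
from h import *
im,p=snap('wrist','w2.png');np.save('w2.npy',p);go(398,-307,200,-0.02)
print(np.round(proj(p,(558.5,-181.6,75))),np.round(proj(p,(632,-68,40))))
E
```

```text
t 9.1 tcp [ 508.5 -182.7  369.5] ori [ 3.141e+00 -3.000e-03 -1.300e-02] F [ 0.2 -0.2  0.8] op 1.002
  -> shift [-0.1093  0.1257  0.1693] turn [ 0.    -0.003  0.007] (rot only first if large)
[316. 156.] [219.  93.]
```

View pics/w2.png

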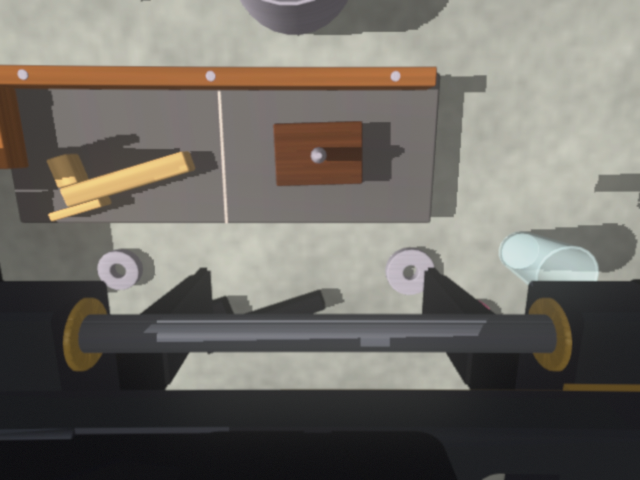

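```bash
python3 - <<'E'
from h import *
p=np.load('w2.npy',allow_pickle=True).item()
def P(n,z,*q): print(n,[np.round(onz(p,*a,z)[:2],1).tolist() for a in q])
P('blk',75,(274,124),(361,122),(362,184),(276,186))
P('post',130,(319,154))
P('fence top',75,(30,88),(220,88),(434,86))
P('line',40,(220,91),(226,222))
P('near edge',40,(30,223),(430,222)); P('right',40,(438,88),(430,222))
P('stop',75,(14,95),(24,167))
P('cols',16,(118,269),(411,271))
im=cv2.imread('pics/w2.png'); hsv=cv2.cvtColor(im,cv2.COLOR_BGR2HSV)
m=cv2.inRange(hsv,(0,80,20),(20,255,135)); w=np.zeros_like(m); w[105:200,255:380]=m[105:200,255:380]
c=max(cv2.findContours(w,cv2.RETR_EXTERNAL,cv2.CHAIN_APPROX_NONE)[0],key=cv2.contourArea)
W=np.array([onz(p,*q[0],75)[:2] for q in c],np.float32); print(cv2.minAreaRect(W))
for (u,v) in [(118,269),(411,271)]:
    m=(hsv[:,:,1]<25)&(hsv[:,:,2]>120); w=np.zeros(m.shape,np.uint8); w[v-27:v+27,u-27:u+27]=m[v-27:v+27,u-27:u+27]*255
    c=max(cv2.findContours(w,cv2.RETR_EXTERNAL,cv2.CHAIN_APPROX_NONE)[0],key=cv2.contourArea)
    W=np.array([onz(p,*q[0],16)[:2] for q in c],np.float32); print(cv2.minEnclosingCircle(W),cv2.minAreaRect(W))
E
```

```text
blk [[594.6, -135.4], [595.3, -232.4], [526.6, -234.4], [525.7, -134.9]]
post [[562.7, -185.0]]
fence top [[634.7, 126.8], [633.0, -78.1], [631.5, -311.4]]
line [[634.2, -69.9], [477.4, -66.0]]
near edge [[479.6, 180.1], [473.6, -325.1]]
right [[633.5, -325.9], [473.6, -325.1]]
stop [[627.7, 145.2], [550.8, 149.4]]
cols [[409.6, 91.0], [400.7, -309.4]]
((561.5560913085938, -183.7413330078125), (68.84468841552734, 98.31555938720703), 0.7750223875045776)
((409.5984191894531, 80.47020721435547), 47.3670654296875) ((410.40447998046875, 87.50633239746094), (63.39558410644531, 80.9369888305664), 83.4647216796875)
((402.1449890136719, -306.60491943359375), 51.23638916015625) ((400.86737060546875, -307.0584716796875), (72.17617797851562, 76.20573425292969), 89.22826385498047)
```

```bash
python3 - <<'E'
from h import *
p=camera_params('top'); q=np.load('w2.npy',allow_pickle=True).item()
print('tumbler rim',onz(p,506,314,110),'base',onz(p,487,317,0),'pink',onz(p,465,358,16), 'wrist base',onz(q,520,250,5))
print('tcp px',proj(camera_params('wrist'),observe()['tcp_pos']))
go(370,-308,130,-0.02)
E
```

```text
tumbler rim [ 422.74597903 -462.44216902  110.        ] base [ 421.94935147 -457.22101592    0.        ] pink [ 321.80779615 -398.02937443   16.        ] wrist base [ 425.39000745 -460.25693826    5.        ]
tcp px [318.20570882 291.70399048]
t 9.1 tcp [ 508.5 -182.7  369.5] ori [ 3.141e+00 -3.000e-03 -1.300e-02] F [ 0.2 -0.2  0.8] op 1.002
  -> shift [-0.1375  0.1271  0.2392] turn [ 0.    -0.003  0.007] (rot only first if large)
```

Call:
{"name": "arm_command", "arguments": {"plan": [[[1,-0.032,0.03,0.045,0,0,0],[1,-0.032,0.03,0.055,0,0,0],[1,-0.032,0.03,0.055,0,0,0],[1,-0.032,0.03,0.055,0,0,0],[1,-0.015,0.014,0.03,0,0,0]]]}}

```text
time_s: 9.72
tcp_pos: [377.5, -305.7, 143.4]
orientation: [3.135, -0.015, 0.002]
contact_force: [-0.1, 0.6, -0.5]
opening: 1.0
```

Call:
{"name": "arm_command", "arguments": {"plan": [[[1,0,0,0,0,0,0],[1,0,0,0,0,0,0],[1,0,0,0,0,0,0],[1,0,0,0,0,0,0],[1,0,0,0,0,0,0]]]}}

```text
time_s: 10.35
tcp_pos: [381.1, -303.8, 146.9]
orientation: [3.133, -0.019, 0.007]
contact_force: [-0.1, 0.2, 0.6]
opening: 1.001
```

```bash
cat >> h.py <<'E'
def ring(im,p,u,v,z,r):
    "circle fit (Kasa) of a grey ring's inner bore near pixel u,v, on plane z"
    h=cv2.cvtColor(im,cv2.COLOR_RGB2HSV); m=((h[:,:,1]<28)&(h[:,:,2]>120)).astype(np.uint8)
    w=np.zeros_like(m); a,b,c,d=max(0,v-r),v+r,max(0,u-r),u+r; w[a:b,c:d]=m[a:b,c:d]
    w=cv2.morphologyEx(w,cv2.MORPH_OPEN,np.ones((3,3)))
    C,H=cv2.findContours(w,cv2.RETR_CCOMP,cv2.CHAIN_APPROX_NONE)
    for k,cc in enumerate(C):
        if len(cc)<25: continue
        W=np.array([onz(p,*q[0],z)[:2] for q in cc]); A=np.c_[2*W,np.ones(len(W))]
        s=np.linalg.lstsq(A,(W**2).sum(1),rcond=None)[0]; R=np.sqrt(s[2]+s[:2]@s[:2])
        print('hole' if H[0][k][3]>=0 else 'outer',np.round(s[:2],1),'R',round(R,1),'n',len(cc),'resid',round(np.std(np.hypot(*(W-s[:2]).T)),2))
E
python3 - <<'E'
from h import *
im,p=snap('wrist','w3.png'); q=np.round(proj(p,(400.5,-308,16))).astype(int); print(q)
ring(im,p,*q,16,110)
go(400.5,-308,4,-0.01)
E
```

```text
[322 208]
outer [ 396.7 -305. ] R 91.2 n 840 resid 10.14
hole [ 399.2 -307.5] R 10.2 n 81 resid 0.97
hole [ 402.4 -326.6] R 26.9 n 236 resid 5.69
t 10.4 tcp [ 381.1 -303.9  146.8] ori [ 3.133 -0.019  0.007] F [-0.2 -0.2 -0.2] op 1.0
  -> shift [0.0166 0.003  0.1432] turn [ 0.009 -0.019  0.017] (rot only first if large)
```

Call:
{"name": "arm_command", "arguments": {"plan": [[[1,0.016,0.003,0.03,0.009,-0.019,0.017],[1,0,0,0.04,0,0,0],[1,0,0,0.03,0,0,0],[1,0,0,0,0,0,0],[1,0,0,0,0,0,0]]]}}

```text
time_s: 11.02
tcp_pos: [401.0, -309.2, 48.8]
orientation: [3.137, -0.005, -0.011]
contact_force: [-0.7, -0.1, 1.3]
opening: 1.003
```

```bash
python3 - <<'E'
from h import *
im,p=snap('wrist','w4.png'); q=np.round(proj(p,(399.5,-307.5,16))).astype(int); print(q)
ring(im,p,*q,16,60)
go(399.5,-307.5,4,-0.01)
E
```

```text
[314 272]
outer [ 402.8 -303.9] R 28.5 n 566 resid 8.57
t 11.07 tcp [ 400.9 -309.2   48.8] ori [ 3.137 -0.005 -0.011] F [-0.5  0.3  0.5] op 0.999
  -> shift [-0.0016 -0.0019  0.0448] turn [ 0.004 -0.005 -0.001] (rot only first if large)
```

View pics/w4.png

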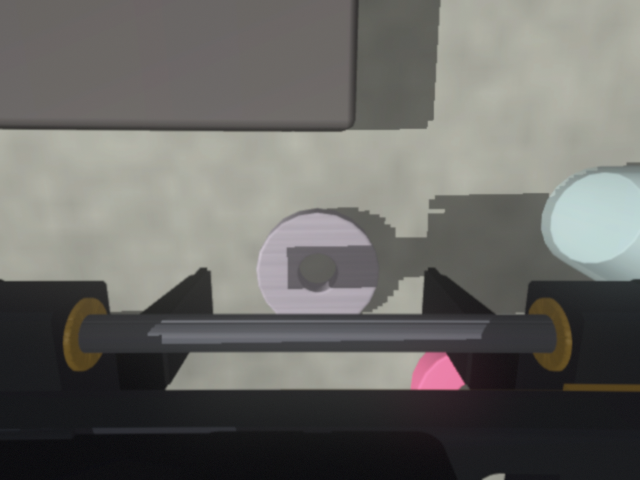

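```bash
python3 - <<'E'
from h import *
p=camera_params('wrist')
for q in [(318,269),(257,270),(379,270),(318,210)]: print(np.round(onz(p,*q,16),1))
x,y,_=onz(p,318,269,16); go(x,y,4,-0.01)
E
```

```text
[ 401.1 -309.3   16. ]
[ 401.  -276.9   16. ]
[ 400.2 -341.8   16. ]
[ 432.8 -309.7   16. ]
t 11.07 tcp [ 400.9 -309.2   48.8] ori [ 3.137 -0.005 -0.011] F [-0.5  0.3  0.5] op 0.999
  -> shift [ 0.     -0.0001  0.0448] turn [ 0.004 -0.005 -0.001] (rot only first if large)
```

Call:
{"name": "arm_command", "arguments": {"plan": [[[1,0,0,0.025,0.003,-0.005,0],[1,0,0,0.015,0,0,0],[1,0,0,0.004,0,0,0],[1,0,0,0,0,0,0],[1,0,0,0,0,0,0]]], "force": 25}}

```text
time_s: 11.7
tcp_pos: [404.7, -313.0, 10.1]
orientation: [3.132, -0.009, -0.011]
contact_force: [-0.3, -0.3, 0.2]
opening: 0.999
```

```bash
python3 - <<'E'
from h import *
go(400.4,-309.3,4,-0.01)
E
```

```text
t 11.7 tcp [ 404.7 -313.    10.1] ori [ 3.132 -0.009 -0.011] F [-0.3 -0.3  0.2] op 0.999
  -> shift [-0.0044 -0.0037  0.006 ] turn [ 0.009 -0.009 -0.001] (rot only first if large)
```

Call:
{"name": "arm_command", "arguments": {"plan": [[[1,-0.0045,-0.0037,0.004,0.009,-0.009,0],[1,0,0,0.002,0,0,0],[1,0,0,0,0,0,0],[1,0,0,0,0,0,0],[1,0,0,0,0,0,0]]]}}

```text
time_s: 12.32
tcp_pos: [400.5, -309.5, 4.6]
orientation: [3.141, -0.0, -0.011]
contact_force: [-0.4, 0.9, 0.6]
opening: 0.999
```

```bash
python3 - <<'E'
from h import *
go(400.4,-309.3,4,-0.01)
E
```

```text
t 12.32 tcp [ 400.5 -309.5    4.6] ori [ 3.141 -0.    -0.011] F [-0.4  0.9  0.6] op 0.999
  -> shift [-0.0001 -0.0002  0.0006] turn [ 0.001 -0.    -0.001] (rot only first if large)
```

Call:
{"name": "arm_command", "arguments": {"plan": [[[0.4,0,0,0,0,0,0],[0.4,0,0,0,0,0,0],[0.4,0,0,0,0,0,0],[0.4,0,0,0,0,0,0],[0.4,0,0,0,0,0,0]]]}}

```text
time_s: 12.95
tcp_pos: [400.6, -309.6, 4.7]
orientation: [3.141, -0.0, -0.011]
contact_force: [0.1, 0.2, -0.5]
opening: 0.696
```

Call:
{"name": "arm_command", "arguments": {"plan": [[[0.4,0,0,-0.02,0,0,0],[0.4,0,0,-0.05,0,0,0],[0.4,0,0,-0.06,0,0,0],[0.4,0,0,-0.06,0,0,0],[0.4,0,0,-0.01,0,0,0]]]}}

```text
time_s: 13.58
tcp_pos: [397.8, -306.9, 204.8]
orientation: [-3.134, 0.008, -0.011]
contact_force: [0.1, -0.9, -3.1]
opening: 0.692
```

```bash
python3 - <<'E'
from h import *
im,p=snap('wrist','w5.png');go(562,-185,205,-0.01)
E
```

```text
t 13.62 tcp [ 397.2 -306.2  203.4] ori [-3.132  0.01  -0.011] F [ 0.3 -0.5 -2.1] op 0.693
  -> shift [ 0.1635 -0.123  -0.0022] turn [-0.009  0.01  -0.001] (rot only first if large)
```

Call:
{"name": "arm_command", "arguments": {"plan": [[[0.4,0.026,-0.028,0,-0.009,0.01,0],[0.4,0.026,-0.028,0,0,0,0],[0.4,0.026,-0.028,0,0,0,0],[0.4,0.026,-0.028,0,0,0,0],[0.4,0.005,-0.005,0,0,0,0]]]}}

```text
time_s: 14.25
tcp_pos: [503.6, -184.3, 187.4]
orientation: [-3.131, 0.02, -0.014]
contact_force: [0.5, -0.1, -1.6]
opening: 0.696
```

Call:
{"name": "arm_command", "arguments": {"plan": [[[0.4,0,0,0,0,0,0],[0.4,0,0,0,0,0,0],[0.4,0,0,0,0,0,0],[0.4,0,0,0,0,0,0],[0.4,0,0,0,0,0,0]]]}}

```text
time_s: 14.88
tcp_pos: [500.2, -185.7, 183.3]
orientation: [-3.129, 0.027, -0.017]
contact_force: [-0.6, 1.1, -3.1]
opening: 0.701
```

```bash
python3 - <<'E'
from h import *
im,p=snap('wrist','w6.png');np.save('w6.npy',p);go(562,-185,170,-0.01)
print(proj(p,(562,-185,130)))
E
```

```text
t 14.93 tcp [ 500.2 -185.7  183.4] ori [-3.129  0.027 -0.017] F [ 0.6  0.  -2.3] op 0.697
  -> shift [ 0.0621 -0.0016  0.0117] turn [-0.013  0.027 -0.007] (rot only first if large)
[315.90884648 146.5729635 ]
```

View pics/w6.png

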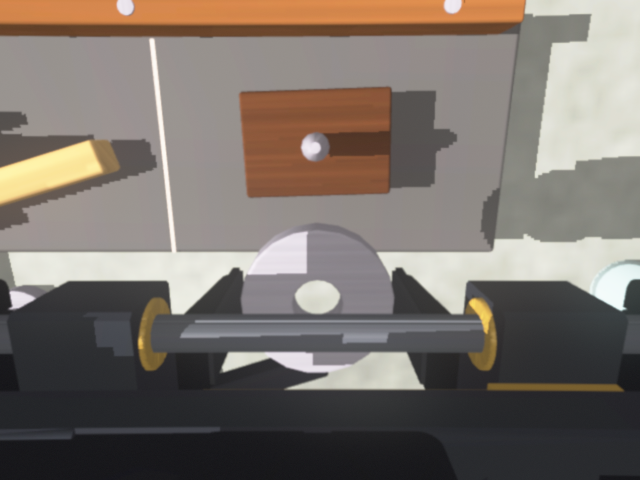

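```bash
python3 - <<'E'
from h import *
p=np.load('w6.npy',allow_pickle=True).item(); s=observe()
for q in [(317.5,297),(317.5,280),(294,297),(341,297)]: print('hole',np.round(onz(p,*q,s['tcp_pos'][2]+11.4),1))
for q in [(318,225),(242,298),(394,298)]: print('outer',np.round(onz(p,*q,s['tcp_pos'][2]+11.4),1),np.round(onz(p,*q,s['tcp_pos'][2]-4.6),1))
print('post',np.round(onz(p,314.5,148,130),1))
print('blk',[np.round(onz(p,*q,75)[:2],1) for q in [(240,93),(390,88),(389,191),(247,196)]])
print('fence',[np.round(onz(p,*q,75)[:2],1) for q in [(10,24),(520,22)]],'line',[np.round(onz(p,*q,40)[:2],1) for q in [(153,45),(174,250)]])
E
```

```text
hole [ 502.6 -185.6  194.8]
hole [ 510.2 -185.7  194.8]
hole [ 502.7 -175.7  194.8]
hole [ 502.5 -195.5  194.8]
outer [ 533.8 -186.3  194.8] [ 530.  -186.1  178.8]
outer [ 502.5 -153.6  194.8] [ 495.6 -150.   178.8]
outer [ 501.8 -217.8  194.8] [ 494.7 -220.8  178.8]
post [ 561.3 -184.2  130. ]
blk [array([ 594.6, -135.3]), array([ 595.8, -232.6]), array([ 529. , -234.1]), array([ 527.1, -135.4])]
fence [array([636.5,   4.5]), array([ 631.7, -310.9])] line [array([630.5, -68.9]), array([478.2, -66.3])]
```

Call:
{"name": "arm_command", "arguments": {"plan": [[[0.4,0.02,0,0,-0.013,0.027,-0.005],[0.4,0.02,0,0,0,0,0],[0.4,0.02,0,0.01,0,0,0],[0.4,0,0,0.01,0,0,0],[0.4,0,0,0,0,0,0]]]}}

```text
time_s: 15.55
tcp_pos: [565.7, -186.5, 163.0]
orientation: [3.139, -0.008, -0.011]
contact_force: [-0.2, 0.1, -1.6]
opening: 0.694
```

```bash
python3 - <<'E'
from h import *
go(561.5,-184.3,145,-0.01)
E
```

```text
t 15.55 tcp [ 565.7 -186.5  163. ] ori [ 3.139 -0.008 -0.011] F [-0.2  0.1 -1.6] op 0.694
  -> shift [-0.0043 -0.0022  0.0179] turn [ 0.003 -0.008 -0.001] (rot only first if large)
```

Call:
{"name": "arm_command", "arguments": {"plan": [[[0.4,-0.004,-0.002,0.009,0.002,-0.007,0],[0.4,0,0,0.008,0,0,0],[0.4,0,0,0,0,0,0],[0.4,0,0,0,0,0,0],[0.4,0,0,0,0,0,0]]]}}

```text
time_s: 16.18
tcp_pos: [560.7, -184.5, 145.5]
orientation: [3.14, -0.001, -0.011]
contact_force: [-0.3, -0.9, -3.3]
opening: 0.698
```

```bash
python3 - <<'E'
from h import *
go(561.5,-184.3,130,-0.01)
E
```

```text
t 16.18 tcp [ 560.7 -184.5  145.5] ori [ 3.14e+00 -1.00e-03 -1.10e-02] F [-0.3 -0.9 -3.3] op 0.698
  -> shift [ 0.0008 -0.0003  0.0155] turn [ 0.001 -0.001 -0.001] (rot only first if large)
```

Call:
{"name": "arm_command", "arguments": {"plan": [[[0.4,0.0008,0,0.006,0,0,0],[0.4,0,0,0.006,0,0,0],[0.4,0,0,0.006,0,0,0],[0.4,0,0,0.006,0,0,0],[0.4,0,0,0,0,0,0]]]}}

```text
time_s: 16.8
tcp_pos: [561.6, -184.6, 119.7]
orientation: [3.14, -0.001, -0.011]
contact_force: [0.3, -0.2, -1.3]
opening: 0.697
```

```bash
python3 - <<'E'
from h import *
go(561.5,-184.3,80,-0.01); snap('wrist','w7.png')
E
```

```text
t 16.8 tcp [ 561.6 -184.6  119.7] ori [ 3.14e+00 -1.00e-03 -1.10e-02] F [ 0.3 -0.2 -1.3] op 0.697
  -> shift [-0.0001 -0.0003  0.0397] turn [ 0.001 -0.001 -0.001] (rot only first if large)
```

View pics/w7.png

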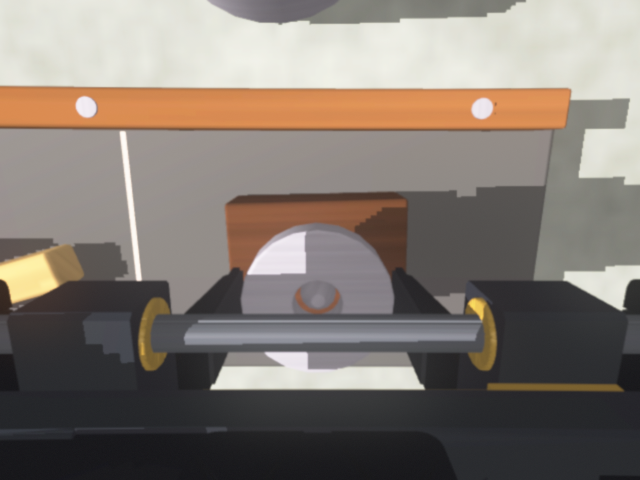

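Post is inside the bore, centred at (318,296). Continuing down.

Call:
{"name": "arm_command", "arguments": {"plan": [[[0.4,0,0,0.009,0,0,0],[0.4,0,0,0.009,0,0,0],[0.4,0,0,0.009,0,0,0],[0.4,0,0,0.007,0,0,0],[0.4,0,0,0,0,0,0]]]}}

```text
time_s: 17.48
tcp_pos: [561.7, -184.7, 83.4]
orientation: [3.14, -0.001, -0.011]
contact_force: [-0.4, -0.4, -1.6]
opening: 0.697
```

```bash
python3 - <<'E'
from h import *
go(561.5,-184.3,80,-0.01)
E
```

```text
t 17.48 tcp [ 561.7 -184.7   83.4] ori [ 3.14e+00 -1.00e-03 -1.10e-02] F [-0.4 -0.4 -1.6] op 0.697
  -> shift [-0.0002 -0.0004  0.0034] turn [ 0.001 -0.001 -0.001] (rot only first if large)
```

Call:
{"name": "arm_command", "arguments": {"plan": [[[0.4,0,0,0.0025,0,0,0],[0.4,0,0,0.001,0,0,0],[1,0,0,0,0,0,0],[1,0,0,0,0,0,0],[1,0,0,0,0,0,0]]]}}

```text
time_s: 18.1
tcp_pos: [563.6, -185.5, 82.4]
orientation: [3.138, -0.006, -0.011]
contact_force: [-0.8, 0.5, -0.2]
opening: 0.957
```

Call:
{"name": "arm_command", "arguments": {"plan": [[[1,0,0,-0.01,0,0,0],[1,0,0,-0.05,0,0,0],[1,0,0,-0.06,0,0,0],[1,-0.02,-0.03,-0.03,0,0,0],[1,-0.03,-0.05,0,0,0,0]]]}}

```text
time_s: 18.73
tcp_pos: [514.5, -105.1, 240.9]
orientation: [3.138, -0.01, -0.016]
contact_force: [-0.4, -0.3, 0.2]
opening: 1.002
```

```bash
python3 - <<'E'
from h import *
im,p=snap('wrist','w8.png');go(382,91,150,-0.01); print(proj(p,(561.5,-184,91)))
E
```

```text
t 18.77 tcp [510.8 -99.6 239.4] ori [-3.141 -0.005 -0.012] F [ 1.3  3.3 -1.2] op 0.998
  -> shift [-0.1315 -0.189   0.0889] turn [-0.001 -0.005 -0.002] (rot only first if large)
[416.16452144 166.13206719]
```

Call:
{"name": "arm_command", "arguments": {"plan": [[[1,-0.028,-0.043,0.015,0,0,0],[1,-0.028,-0.043,0.025,0,0,0],[1,-0.028,-0.043,0.025,0,0,0],[1,-0.027,-0.043,0.025,0,0,0],[1,0,0,0,0,0,0]]]}}

```text
time_s: 19.4
tcp_pos: [400.2, 79.0, 151.5]
orientation: [-3.141, -0.016, -0.01]
contact_force: [0.2, 1.0, -0.4]
opening: 1.001
```

```bash
python3 - <<'E'
from h import *
im,p=snap('wrist','w9.png'); q=np.round(proj(p,(409.5,91,16))).astype(int); print(q)
ring(im,p,*q,16,70)
go(409,91,49,-0.01)
E
```

```text
[302 220]
outer [402.   83.6] R 56.0 n 563 resid 12.41
hole [407.3  93. ] R 10.1 n 73 resid 0.56
hole [411.4  73.3] R 22.0 n 190 resid 5.61
t 19.45 tcp [402.1  78.1 153.3] ori [ 3.142 -0.019 -0.012] F [-0.5 -0.1  1.6] op 1.001
  -> shift [ 0.0047 -0.013   0.1044] turn [ 0.    -0.019 -0.002] (rot only first if large)
```

Call:
{"name": "arm_command", "arguments": {"plan": [[[1,0.005,-0.014,0.025,0,-0.019,0],[1,0,0,0.035,0,0,0],[1,0,0,0.03,0,0,0],[1,0,0,0,0,0,0],[1,0,0,0,0,0,0]]]}}

```text
time_s: 20.08
tcp_pos: [418.5, 89.0, 71.1]
orientation: [-3.142, -0.017, -0.017]
contact_force: [-0.3, -0.3, -0.4]
opening: 1.0
```

```bash
python3 - <<'E'
from h import *
im,p=snap('wrist','w10.png'); go(408,92.5,4.6,-0.01)
h=cv2.cvtColor(im,cv2.COLOR_RGB2HSV); q=proj(p,(408,92.5,16)); print(q)
# purple-ish grey collar vs greenish cement: use b-g difference
d=im[:,:,2].astype(int)-im[:,:,1]; m=((d>2)&(np.arange(480)[:,None]<312)).astype(np.uint8); m[:,:215]=0;m[:,430:]=0
m=cv2.morphologyEx(m,cv2.MORPH_OPEN,np.ones((5,5)))
C=max(cv2.findContours(m,cv2.RETR_EXTERNAL,cv2.CHAIN_APPROX_NONE)[0],key=cv2.contourArea)
print('bbox',cv2.boundingRect(C)); H,Hh=cv2.findContours(m,cv2.RETR_CCOMP,cv2.CHAIN_APPROX_NONE)
print([cv2.boundingRect(c) for c in H if len(c)>20])
x,y,w,hh=cv2.boundingRect(C)
for a in [(x,q[1]),(x+w,q[1]),(x+w/2,y)]: print(np.round(onz(p,*a,16),1))
E
```

```text
t 20.12 tcp [418.4  89.   71.1] ori [-3.142 -0.017 -0.017] F [-0.9 -0.9 -0.6] op 1.002
  -> shift [-0.0116 -0.0033  0.0663] turn [ 0.    -0.017 -0.007] (rot only first if large)
[312.34136723 276.06718659]
bbox (268, 229, 92, 83)
[(268, 229, 92, 83), (296, 259, 36, 29)]
[408.5 118.7  16. ]
[407.5  64.3  16. ]
[436.4  90.9  16. ]
```

Call:
{"name": "arm_command", "arguments": {"plan": [[[1,-0.01,-0.0025,0.02,0,-0.017,-0.006],[1,0,0,0.02,0,0,0],[1,0,0,0.012,0,0,0],[1,0,0,0,0,0,0],[1,0,0,0,0,0,0]]]}}

```text
time_s: 20.75
tcp_pos: [409.6, 92.0, 18.8]
orientation: [-3.141, -0.003, -0.011]
contact_force: [-0.3, -0.2, 0.8]
opening: 1.003
```

```bash
python3 - <<'E'
from h import *
im,p=snap('wrist','w11.png'); go(408.7,91.5,4.6,-0.01)
d=im[:,:,2].astype(int)-im[:,:,1]; m=((d>2)&(np.arange(480)[:,None]<312)).astype(np.uint8); m[:,:215]=0;m[:,430:]=0
m=cv2.morphologyEx(m,cv2.MORPH_OPEN,np.ones((3,3)))
C=[cv2.boundingRect(c) for c in cv2.findContours(m,cv2.RETR_CCOMP,cv2.CHAIN_APPROX_NONE)[0] if len(c)>20]; print(C)
for x,y,w,h in C:
  for a in [(x,272),(x+w,272),(x+w/2,y)]: print(np.round(onz(p,*a,16),1))
E
```

```text
t 20.8 tcp [409.6  92.   18.8] ori [-3.141e+00 -3.000e-03 -1.100e-02] F [-0.2  0.8 -0.5] op 0.999
  -> shift [-0.001   0.0005  0.0142] turn [-0.001 -0.003 -0.001] (rot only first if large)
[(260, 231, 118, 81), (296, 270, 46, 36)]
[418.4 118.3  16. ]
[417.7  64.8  16. ]
[437.1  91.3  16. ]
[418.2 102.   16. ]
[417.9  81.1  16. ]
[419.   91.5  16. ]
```

Call:
{"name": "arm_command", "arguments": {"plan": [[[1,-0.001,0.0005,0.008,0,-0.003,0],[1,0,0,0.005,0,0,0],[1,0,0,0,0,0,0],[0.3,0,0,0,0,0,0],[0.3,0,0,0,0,0,0]]]}}

```text
time_s: 21.42
tcp_pos: [409.5, 91.6, 6.0]
orientation: [-3.141, -0.002, -0.011]
contact_force: [0.0, 0.7, 0.6]
opening: 0.843
```

```bash
python3 - <<'E'
from h import *
go(408.8,91.5,4.6,-0.01)
E
```

```text
t 21.43 tcp [409.5  91.6   6. ] ori [-3.141e+00 -2.000e-03 -1.100e-02] F [0.  0.7 0.6] op 0.843
  -> shift [-0.0007  0.0001  0.0014] turn [-0.001 -0.002 -0.001] (rot only first if large)
```

Closing, lifting, then carrying to a viewpoint in front of the block.

Call:
{"name": "arm_command", "arguments": {"plan": [[[0.3,-0.0005,0,0.001,0,0,0],[0.3,0,0,0,0,0,0],[0.3,0,0,0,0,0,0],[0.3,0,0,0,0,0,0],[0.3,0,0,0,0,0,0]]]}}

```text
time_s: 22.05
tcp_pos: [409.2, 91.6, 5.2]
orientation: [-3.141, -0.003, -0.011]
contact_force: [-0.1, -1.1, -0.5]
opening: 0.593
```

```bash
python3 - <<'E'
from h import *
go(408.8,91.5,4.6,-0.01)
E
```

```text
t 22.05 tcp [409.2  91.6   5.2] ori [-3.141e+00 -3.000e-03 -1.100e-02] F [-0.1 -1.1 -0.5] op 0.593
  -> shift [-0.0004  0.0001  0.0006] turn [-0.001 -0.003 -0.001] (rot only first if large)
```

Call:
{"name": "arm_command", "arguments": {"plan": [[[0.3,0,0,-0.02,0,0,0],[0.3,0,0,-0.05,0,0,0],[0.3,0,0,-0.06,0,0,0],[0.3,0,0,-0.06,0,0,0],[0.3,0,0.02,-0.01,0,0,0]]]}}

```text
time_s: 22.68
tcp_pos: [405.2, 71.4, 207.2]
orientation: [3.141, 0.006, -0.009]
contact_force: [-0.0, -0.4, -1.8]
opening: 0.59
```

Call:
{"name": "arm_command", "arguments": {"plan": [[[0.3,0.02,0.055,0,0,0,0],[0.3,0.02,0.055,0,0,0,0],[0.3,0.02,0.055,0,0,0,0],[0.3,0.02,0.055,0,0,0,0],[0.3,0.012,0.03,0,0,0,0]]]}}

```text
time_s: 23.3
tcp_pos: [497.3, -185.4, 207.5]
orientation: [-3.14, 0.002, -0.005]
contact_force: [0.3, 0.1, -1.0]
opening: 0.593
```

```bash
python3 - <<'E'
from h import *
go(510,-184.3,185,-0.01)
E
```

```text
t 23.3 tcp [ 497.3 -185.4  207.5] ori [-3.14e+00  2.00e-03 -5.00e-03] F [ 0.3  0.1 -1. ] op 0.593
  -> shift [ 0.0128 -0.0012  0.0224] turn [-0.001  0.002  0.005] (rot only first if large)
```

Call:
{"name": "arm_command", "arguments": {"plan": [[[0.3,0,-0.001,0.01,0,0.002,0.005],[0.3,0,0,0.01,0,0,0],[0.3,0,0,0,0,0,0],[0.3,0,0,0,0,0,0],[0.3,0,0,0,0,0,0]]]}}

```text
time_s: 23.92
tcp_pos: [495.8, -183.0, 184.1]
orientation: [-3.138, 0.004, -0.01]
contact_force: [0.3, -0.0, -1.9]
opening: 0.588
```

```bash
python3 - <<'E'
from h import *
im,p=snap('wrist','w12.png');np.save('w12.npy',p);go(561.5,-184.3,165,-0.01)
d=im[:,:,2].astype(int)-im[:,:,1]; m=((d>2)&(np.arange(480)[:,None]<312)).astype(np.uint8); m[:,:215]=0;m[:,430:]=0
m=cv2.morphologyEx(m,cv2.MORPH_OPEN,np.ones((3,3)))
print([cv2.boundingRect(c) for c in cv2.findContours(m,cv2.RETR_CCOMP,cv2.CHAIN_APPROX_NONE)[0] if len(c)>15])
print(proj(p,(561.5,-184.3,130)),proj(p,(561.5,-184.3,91)))
E
```

```text
t 23.98 tcp [ 495.9 -183.1  184.2] ori [-3.138  0.004 -0.01 ] F [-0.2  0.7 -2. ] op 0.584
  -> shift [0.0657 0.0006 0.019 ] turn [-0.004  0.004 -0.   ] (rot only first if large)
[(253, 235, 129, 77), (269, 89, 102, 105), (303, 130, 34, 30)]
[319.462988   141.36736286] [319.3872383  141.08432464]
```

View pics/w12.png

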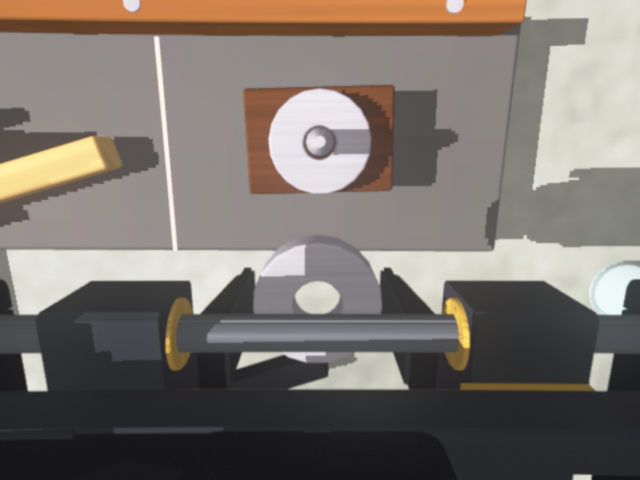

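Wide collar is home on the block at (320,141). Mid collar is held, bore at (317,297).

```bash
python3 - <<'E'
from h import *
p=np.load('w12.npy',allow_pickle=True).item()
for q in [(317.5,235),(253.5,297),(382,297),(317.5,280),(294,297),(341,297)]: print(np.round(onz(p,*q,195),1))
print(onz(p,319,142,130))
E
```

```text
[ 524.7 -183.1  195. ]
[ 498.  -155.6  195. ]
[ 497.4 -210.1  195. ]
[ 505.3 -182.8  195. ]
[ 497.8 -172.8  195. ]
[ 497.6 -192.7  195. ]
[ 561.16971798 -184.04528476  130.        ]
```

Call:
{"name": "arm_command", "arguments": {"plan": [[[0.3,0.02,0,0.005,-0.003,0.003,0],[0.3,0.02,0,0.005,0,0,0],[0.3,0.015,0,0,0,0,0],[0.3,0,0,0,0,0,0],[0.3,0,0,0,0,0,0]]]}}

```text
time_s: 24.6
tcp_pos: [553.0, -183.1, 176.4]
orientation: [3.141, -0.002, -0.009]
contact_force: [-0.1, -0.2, -2.0]
opening: 0.586
```

```bash
python3 - <<'E'
from h import *
go(561.5,-184.3,145,-0.01)
E
```

```text
t 24.6 tcp [ 553.  -183.1  176.4] ori [ 3.141e+00 -2.000e-03 -9.000e-03] F [-0.1 -0.2 -2. ] op 0.586
  -> shift [0.0084 0.0011 0.0314] turn [ 0.001 -0.002  0.001] (rot only first if large)
```

Call:
{"name": "arm_command", "arguments": {"plan": [[[0.3,0.0085,0.001,0.008,0,0,0],[0.3,0,0,0.01,0,0,0],[0.3,0,0,0.009,0,0,0],[0.3,0,0,0,0,0,0],[0.3,0,0,0,0,0,0]]]}}

```text
time_s: 25.22
tcp_pos: [560.7, -184.3, 146.8]
orientation: [3.141, -0.001, -0.01]
contact_force: [-1.0, -0.4, -1.8]
opening: 0.589
```

```bash
python3 - <<'E'
from h import *
go(561.5,-184.3,97,-0.01)
E
```

```text
t 25.23 tcp [ 560.7 -184.3  146.8] ori [ 3.141e+00 -1.000e-03 -1.000e-02] F [-1.  -0.4 -1.8] op 0.589
  -> shift [0.0008 0.     0.0498] turn [ 0.    -0.001  0.   ] (rot only first if large)
```

Call:
{"name": "arm_command", "arguments": {"plan": [[[0.3,0.0006,0,0.006,0,0,0],[0.3,0,0,0.006,0,0,0],[0.3,0,0,0.006,0,0,0],[0.3,0,0,0.006,0,0,0],[0.3,0,0,0,0,0,0]]]}}

```text
time_s: 25.85
tcp_pos: [561.4, -184.3, 121.4]
orientation: [3.141, -0.001, -0.01]
contact_force: [0.1, -0.2, -2.6]
opening: 0.59
```

```bash
python3 - <<'E'
from h import *
go(561.5,-184.3,97,-0.01)
E
```

```text
t 25.85 tcp [ 561.4 -184.3  121.4] ori [ 3.141e+00 -1.000e-03 -1.000e-02] F [ 0.1 -0.2 -2.6] op 0.59
  -> shift [ 0.0001 -0.0001  0.0244] turn [ 0.001 -0.001  0.   ] (rot only first if large)
```

Call:
{"name": "arm_command", "arguments": {"plan": [[[0.3,0,0,0.006,0,0,0],[0.3,0,0,0.006,0,0,0],[0.3,0,0,0.006,0,0,0],[0.3,0,0,0.003,0,0,0],[0.3,0,0,0,0,0,0]]]}}

```text
time_s: 26.48
tcp_pos: [561.5, -184.4, 99.0]
orientation: [3.141, -0.001, -0.01]
contact_force: [-0.3, -0.2, -2.3]
opening: 0.584
```

```bash
python3 - <<'E'
from h import *
go(561.5,-184.3,96.5,-0.01)
E
```

```text
t 26.48 tcp [ 561.5 -184.4   99. ] ori [ 3.141e+00 -1.000e-03 -1.000e-02] F [-0.3 -0.2 -2.3] op 0.584
  -> shift [ 0.     -0.0001  0.0025] turn [ 0.001 -0.001  0.   ] (rot only first if large)
```

Call:
{"name": "arm_command", "arguments": {"plan": [[[0.3,0,0,0.0025,0,0,0],[0.3,0,0,0,0,0,0],[1,0,0,0,0,0,0],[1,0,0,0,0,0,0],[1,0,0,0,0,0,0]]]}}

```text
time_s: 27.1
tcp_pos: [562.8, -185.0, 98.3]
orientation: [3.14, -0.004, -0.01]
contact_force: [-0.2, 0.2, -0.8]
opening: 0.849
```

Call:
{"name": "arm_command", "arguments": {"plan": [[[1,0,0,-0.01,0,0,0],[1,0,0,-0.05,0,0,0],[1,0,0,-0.06,0,0,0],[1,-0.02,-0.04,-0.03,0,0,0],[1,-0.02,-0.055,0,0,0,0]]]}}

```text
time_s: 27.72
tcp_pos: [523.5, -89.8, 256.5]
orientation: [3.14, -0.007, -0.015]
contact_force: [-0.1, 1.1, -0.8]
opening: 1.001
```

Call:
{"name": "arm_command", "arguments": {"plan": [[[1,-0.01,-0.045,0,0,0,0],[1,-0.01,-0.04,0,0,0,0],[1,0,0,0,0,0,0],[1,0,0,0,0,0,0],[1,0,0,0,0,0,0]]]}}

```text
time_s: 28.35
tcp_pos: [504.4, -0.8, 262.3]
orientation: [3.139, -0.017, -0.012]
contact_force: [0.6, 0.6, 0.3]
opening: 1.0
```

```bash
python3 - <<'E'
from h import *
im,p=snap('wrist','w13.png');np.save('w13.npy',p);go(541,50,160,-0.01)
E
```

```text
t 28.4 tcp [504.4  -0.9 262.2] ori [ 3.139 -0.017 -0.013] F [ 0.4 -0.5  0.1] op 1.001
  -> shift [ 0.0343 -0.0517  0.1027] turn [ 0.003 -0.017 -0.003] (rot only first if large)
```

View pics/w13.png

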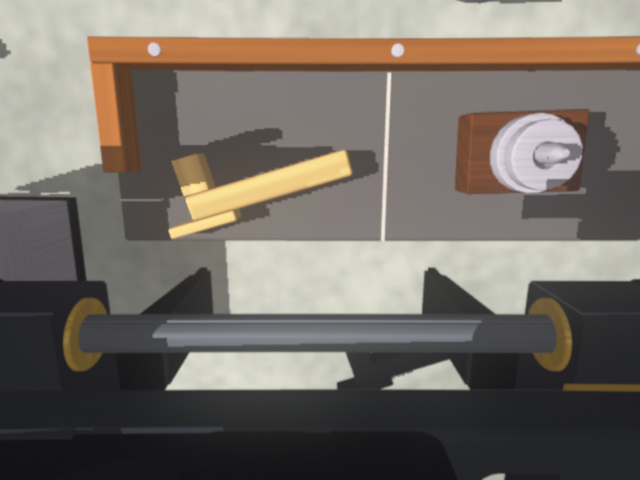

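```bash
python3 - <<'E'
from h import *
p=np.load('w13.npy',allow_pickle=True).item(); im=cv2.imread('pics/w13.png'); hsv=cv2.cvtColor(im,cv2.COLOR_BGR2HSV)
m=cv2.inRange(hsv,(12,70,100),(28,220,255)); m[:140]=0; m[245:]=0; m[:,:140]=0; m[:,370:]=0
m=cv2.morphologyEx(m,cv2.MORPH_CLOSE,np.ones((9,9)))
c=max(cv2.findContours(m,cv2.RETR_EXTERNAL,cv2.CHAIN_APPROX_NONE)[0],key=cv2.contourArea)
W=np.array([onz(p,*q[0],66)[:2] for q in c],np.float32); R=cv2.minAreaRect(W); print(R, cv2.boxPoints(R).tolist())
f=lambda *a:np.array([onz(p,*q,66)[:2] for q in a])
up=f((215,185),(340,153)); lo=f((235,210),(348,177)); print(up,lo)
for e in(up,lo): d=e[0]-e[1]; print('ang of +x',np.arctan2(d[1],d[0]))
t=f((344,151),(351,176)); h=f((173,162),(186,197),(199,220)); print('tail',t,'head',h)
print('stopface',[onz(p,*q,75)[:2].round(1) for q in [(126,72),(137,145)]],[onz(p,*q,40)[:2].round(1) for q in [(135,75),(141,168)]])
print('fence',[onz(p,*q,75)[:2].round(1) for q in [(140,63),(400,64),(635,64)]],[onz(p,*q,40)[:2].round(1) for q in [(140,71),(400,72),(635,71)]])
E
```

```text
((542.0098266601562, 58.5216178894043), (69.08037567138672, 180.14193725585938), 14.740161895751953) [[485.6890869140625, 136.84005737304688], [531.523681640625, -37.37335205078125], [598.33056640625, -19.79682159423828], [552.4959716796875, 154.41659545898438]]
[[536.13812224  91.85551004]
 [563.17737923 -22.13662742]] [[512.93251324  75.03452814]
 [541.7675827  -29.4001568 ]]
ang of +x 1.803694800785894
ang of +x 1.8401907204573447
tail [[564.87651432 -25.72152075]
 [542.62848269 -32.12235995]] head [[557.1193457  127.99290448]
 [525.52917939 119.1215792 ]
 [504.0053429  108.94959605]]
stopface [array([631.1, 156.6]), array([572.1, 154.5])] [array([634.7, 164.1]), array([551. , 168.3])]
fence [array([638. , 144.2]), array([634.8, -71.6]), array([ 630.8, -264.8])] [array([638.1, 159.2]), array([634.6, -78.7]), array([ 631. , -291.6])]
```

Stack is complete: mid on wide, post tip at (560,152). The stick's head is at (190,190) and its tail at (345,163). I turn the tool to align with the shaft.

Call:
{"name": "arm_command", "arguments": {"plan": [[[1,0,0,0,0,0,-0.185],[1,0,0,0,0,0,-0.185],[1,0,0,0,0,0,-0.185],[1,0,0,0,0,0,-0.185],[1,0,0,0,0,0,-0.185]]]}}

```text
time_s: 29.02
tcp_pos: [505.3, -5.7, 261.2]
orientation: [3.128, -0.006, 0.927]
contact_force: [-1.1, 0.6, 0.7]
opening: 1.003
```

Call:
{"name": "arm_command", "arguments": {"plan": [[[1,0,0,0,0,0,-0.185],[1,0,0,0,0,0,-0.185],[1,0,0,0,0,0,-0.185],[1,0,0,0,0,0,-0.185],[1,0,0,0,0,0,-0.185]]]}}

```text
time_s: 29.65
tcp_pos: [506.1, -10.7, 259.8]
orientation: [3.132, 0.007, 1.864]
contact_force: [-0.2, -0.0, 0.1]
opening: 1.003
```

```bash
python3 - <<'E'
from h import *
go(535.5,37,140,1.825)
print(observe()['joint_positions'])
E
```

```text
t 29.65 tcp [506.1 -10.7 259.8] ori [3.132 0.007 1.864] F [-0.2 -0.   0.1] op 1.003
  -> shift [0.038  0.0409 0.12  ] turn [0.01  0.007 0.039] (rot only first if large)
[-0.12581983 -0.23273983  1.91681206 -0.00255863  1.44600704 -0.4191112 ]
```

Call:
{"name": "arm_command", "arguments": {"plan": [[[1,0.013,0.013,0.035,0.01,0.007,0.04],[1,0.012,0.013,0.045,0,0,0],[1,0.012,0.013,0.035,0,0,0],[1,0,0,0,0,0,0],[1,0,0,0,0,0,0]]]}}

```text
time_s: 30.28
tcp_pos: [537.7, 30.9, 143.9]
orientation: [3.14, 0.002, 1.817]
contact_force: [1.1, 0.7, 0.3]
opening: 0.997
```

```bash
python3 - <<'E'
from h import *
im,p=snap('wrist','w14.png');np.save('w14.npy',p);go(535.5,37,44,1.825)
E
```

```text
t 30.32 tcp [537.5  30.9 143.8] ori [3.140e+00 2.000e-03 1.817e+00] F [-0.1  0.1 -0.4] op 0.998
  -> shift [ 0.0066 -0.0006  0.0998] turn [ 0.002  0.002 -0.008] (rot only first if large)
```

View pics/w14.png

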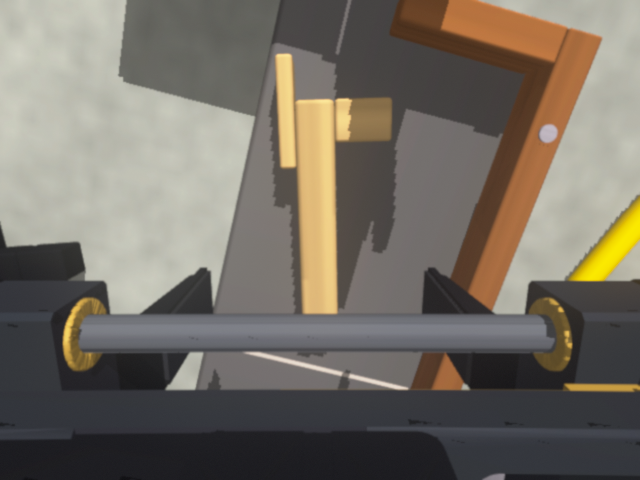

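```bash
python3 - <<'E'
from h import *
p=np.load('w14.npy',allow_pickle=True).item()
f=lambda *a:np.array([onz(p,*q,66)[:2] for q in a])
L=f((298,165),(302.5,312)); R=f((333.5,145),(337,312)); E=f((298,101),(334,100),(390,98)); T=f((277,56),(293,54)); 
for e in(L,R): d=e[0]-e[1]; print(e.round(1).tolist(),np.arctan2(d[1],d[0]))
print('end',E.round(1),'liptip',T.round(1))
a=np.mean([np.arctan2(*(e[0]-e[1])[::-1]) for e in (L,R)]); x=np.array([np.cos(a),np.sin(a)]); y=np.array([-x[1],x[0]])
print('a',a,'ys',[(q@y).round(1) for q in (*L,*R,*T)],'xs end',[(q@x).round(1) for q in E],'tip',[(q@x).round(1) for q in T])
yc=np.mean([q@y for q in (*L,*R)]); xe=np.mean([q@x for q in E]); xt=np.mean([q@x for q in T])-25
o=x*((xe+xt)/2-65)+y*yc; print('origin',o); g=o-20*x; print('grip',g); go(*g,44,a)
E
```

```text
[[513.8, 78.9], [539.1, -14.3]] 1.8353977092363267
[[531.8, 95.6], [561.4, -8.8]] 1.8469411573339858
end [[505.3 114.8]
 [525.7 120.4]
 [557.2 129.4]] liptip [[488.1 135.5]
 [496.7 138.7]]
a 1.8411694332851563 ys [np.float64(-516.2), np.float64(-515.7), np.float64(-538.1), np.float64(-538.7), np.float64(-506.5), np.float64(-515.7)] xs end [np.float64(-24.4), np.float64(-24.3), np.float64(-24.1)] tip [np.float64(0.2), np.float64(1.0)]
origin [531.8725261   54.71942071]
grip [537.21434624  35.44599451]
t 30.32 tcp [537.5  30.9 143.8] ori [3.140e+00 2.000e-03 1.817e+00] F [-0.1  0.1 -0.4] op 0.998
  -> shift [0.0047 0.0007 0.0998] turn [ 0.002  0.002 -0.025] (rot only first if large)
```

Call:
{"name": "arm_command", "arguments": {"plan": [[[1,0.0045,0.0005,0.025,0.002,0.002,-0.024],[1,0,0,0.03,0,0,0],[1,0,0,0.025,0,0,0],[1,0,0,0,0,0,0],[1,0,0,0,0,0,0]]], "force": 40}}

```text
time_s: 30.95
tcp_pos: [544.2, 32.1, 73.5]
orientation: [3.125, 0.006, 1.837]
contact_force: [0.2, -0.1, 0.3]
opening: 1.003
```

```bash
python3 - <<'E'
from h import *
go(537.2,35.4,44.5,1.84)
E
```

```text
t 30.95 tcp [544.2  32.1  73.5] ori [3.125 0.006 1.837] F [ 0.2 -0.1  0.3] op 1.003
  -> shift [ 0.0052 -0.0063  0.0288] turn [ 0.017  0.006 -0.003] (rot only first if large)
```

Call:
{"name": "arm_command", "arguments": {"plan": [[[1,0.004,-0.0045,0.008,0.016,0.006,0],[1,0,0,0.01,0,0,0],[1,0,0,0.005,0,0,0],[1,0,0,0,0,0,0],[1,0,0,0,0,0,0]]]}}

```text
time_s: 31.58
tcp_pos: [540.6, 34.8, 52.0]
orientation: [3.137, 0.001, 1.837]
contact_force: [0.3, -0.4, 0.5]
opening: 1.0
```

```bash
python3 - <<'E'
from h import *
go(537.2,35.4,44.5,1.84)
E
```

```text
t 31.57 tcp [540.6  34.8  52. ] ori [3.137e+00 1.000e-03 1.837e+00] F [ 0.3 -0.4  0.5] op 1.0
  -> shift [ 0.0015 -0.0031  0.0075] turn [ 0.005  0.001 -0.003] (rot only first if large)
```

Call:
{"name": "arm_command", "arguments": {"plan": [[[1,0.0015,-0.003,0.004,0.004,0.001,-0.003],[1,0,0,0.003,0,0,0],[0.1,0,0,0,0,0,0],[0.1,0,0,0,0,0,0],[0.1,0,0,0,0,0,0]]]}}

```text
time_s: 32.2
tcp_pos: [537.2, 35.5, 44.8]
orientation: [3.141, 0.0, 1.841]
contact_force: [0.3, 0.4, 1.0]
opening: 0.739
```

Call:
{"name": "arm_command", "arguments": {"plan": [[[0.1,0,0,0,0,0,0],[0.1,0,0,0,0,0,0],[0.1,0,0,0,0,0,0],[0.1,0,0,0,0,0,0],[0.1,0,0,0,0,0,0]]]}}

```text
time_s: 32.83
tcp_pos: [537.4, 35.5, 45.1]
orientation: [3.14, 0.0, 1.841]
contact_force: [-0.4, -0.3, -0.8]
opening: 0.251
```

```bash
python3 - <<'E'
from h import *
go(537.2,35.4,44.5,1.84)
E
```

```text
t 32.83 tcp [537.4  35.5  45.1] ori [3.14  0.    1.841] F [-0.4 -0.3 -0.8] op 0.251
  -> shift [-0.     -0.0002  0.0006] turn [0.001 0.    0.001] (rot only first if large)
```

Call:
{"name": "arm_command", "arguments": {"plan": [[[0.1,0,0,-0.02,0,0,0],[0.1,0,0,-0.05,0,0,0],[0.1,0,0,-0.05,0,0,0],[0.1,0,0,-0.03,0,0,0.14],[0.1,0,0,0,0,0,0.14]]]}}

```text
time_s: 33.45
tcp_pos: [535.7, 35.5, 197.5]
orientation: [-3.138, 0.0, 1.552]
contact_force: [0.6, 0.2, -1.4]
opening: 0.251
```

```bash
python3 - <<'E'
from h import *
go(529.3,-355,195,1.557)
E
```

```text
t 33.45 tcp [535.7  35.5 197.5] ori [-3.138  0.     1.552] F [ 0.6  0.2 -1.4] op 0.251
  -> shift [-0.3905  0.0009  0.0025] turn [-0.004  0.    -0.005] (rot only first if large)
```

Call:
{"name": "arm_command", "arguments": {"plan": [[[0.1,-0.05,0,0,0,0,0],[0.1,-0.055,0,0,0,0,0],[0.1,-0.055,0,0,0,0,0],[0.1,-0.055,0,0,0,0,0],[0.1,-0.055,0,0,0,0,0]]]}}

```text
time_s: 34.08
tcp_pos: [531.2, -238.2, 197.8]
orientation: [-3.14, -0.0, 1.559]
contact_force: [0.5, 0.9, -0.6]
opening: 0.25
```

Call:
{"name": "arm_command", "arguments": {"plan": [[[0.1,-0.05,0,0,0,0,0],[0.1,-0.045,0,0,0,0,0],[0.1,0,0,0,0,0,0],[0.1,0,0,0,0,0,0],[0.1,0,0,0,0,0,0]]]}}

```text
time_s: 34.7
tcp_pos: [528.1, -338.2, 195.5]
orientation: [-3.138, -0.003, 1.555]
contact_force: [0.9, 0.7, -0.6]
opening: 0.249
```

```bash
python3 - <<'E'
from h import *
go(529.3,-355,90,1.557)
E
```

```text
t 34.7 tcp [ 528.1 -338.2  195.5] ori [-3.138e+00 -3.000e-03  1.555e+00] F [ 0.9  0.7 -0.6] op 0.249
  -> shift [-0.017   0.0018  0.1054] turn [-0.004 -0.003 -0.002] (rot only first if large)
```

Call:
{"name": "arm_command", "arguments": {"plan": [[[0.1,-0.017,0.0015,0.01,-0.004,-0.003,0],[0.1,0,0,0.025,0,0,0],[0.1,0,0,0.025,0,0,0],[0.1,0,0,0,0,0,0],[0.1,0,0,0,0,0,0]]]}}

```text
time_s: 35.33
tcp_pos: [530.7, -355.5, 133.5]
orientation: [3.14, 0.003, 1.56]
contact_force: [0.5, 0.4, -0.4]
opening: 0.252
```

```bash
python3 - <<'E'
from h import *
im,p=snap('wrist','w15.png');np.save('w15.npy',p);go(529.3,-355,47,1.557)
E
```

```text
t 35.38 tcp [ 530.5 -355.3  133.4] ori [3.14e+00 3.00e-03 1.56e+00] F [-0.2 -0.1 -1.2] op 0.25
  -> shift [ 0.0005 -0.0013  0.0864] turn [0.002 0.003 0.003] (rot only first if large)
```

View pics/w15.png

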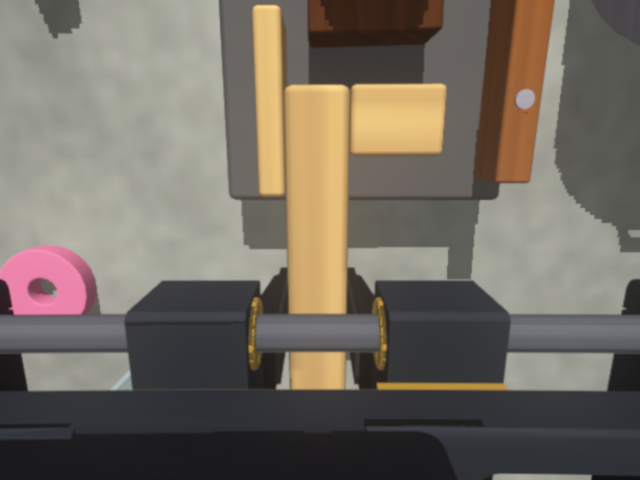

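```bash
python3 - <<'E'
from h import *
p=np.load('w15.npy',allow_pickle=True).item(); s=observe()['tcp_pos']
zt=s[2]-5.1+26
for n,q,z in [('end L',(290,87),zt),('end R',(445,85),zt),('lip in',(284,87),zt),('lip tip',(268,6),zt),('shaftL',(286.5,150),zt),('shaftR',(348.5,150),zt),('blk topL',(310,32),75),('blk topR',(441,28),75),('blk botL',(310,46),40),('blk botR',(425,42),40),('fence',(491,110),75),('stone corner',(231,197),40)]:
    w=onz(p,*q,z); print(n,w.round(1),'rel tcp',(w-s).round(1)[:2])
E
```

```text
end L [ 522.1 -270.5  154.3] rel tcp [-8.4 84.8]
end R [ 576.3 -270.6  154.3] rel tcp [45.8 84.7]
lip in [ 520.  -270.4  154.3] rel tcp [-10.5  84.9]
lip tip [ 515.5 -245.1  154.3] rel tcp [-15.  110.2]
shaftL [ 520.2 -291.9  154.3] rel tcp [-10.3  63.4]
shaftR [ 542.8 -292.2  154.3] rel tcp [12.3 63.1]
blk topL [ 528.5 -234.2   75. ] rel tcp [ -2.  121.1]
blk topR [ 596.3 -233.3   75. ] rel tcp [ 65.8 122. ]
blk botL [ 527.9 -233.5   40. ] rel tcp [ -2.6 121.8]
blk botR [ 597.2 -232.3   40. ] rel tcp [ 66.7 123. ]
fence [ 625.9 -274.1   75. ] rel tcp [95.4 81.2]
stone corner [ 474.3 -324.2   40. ] rel tcp [-56.2  31.1]
```

Call:
{"name": "arm_command", "arguments": {"plan": [[[0.1,0,-0.002,0.02,0.002,0.003,0.003],[0.1,0,0,0.025,0,0,0],[0.1,0,0,0.02,0,0,0],[0.1,0,0,0,0,0,0],[0.1,0,0,0,0,0,0]]]}}

```text
time_s: 36.0
tcp_pos: [529.4, -356.4, 67.0]
orientation: [3.139, 0.002, 1.557]
contact_force: [0.0, 0.1, 0.0]
opening: 0.25
```

```bash
python3 - <<'E'
from h import *
go(529,-355,47,1.557)
E
```

```text
t 36.0 tcp [ 529.4 -356.4   67. ] ori [3.139e+00 2.000e-03 1.557e+00] F [0.  0.1 0. ] op 0.25
  -> shift [ 0.0014 -0.0005  0.02  ] turn [ 0.002  0.002 -0.   ] (rot only first if large)
```

Call:
{"name": "arm_command", "arguments": {"plan": [[[0.1,0.001,0,0.007,0.002,0.002,0],[0.1,0,0,0.007,0,0,0],[0.1,0,0,0.0045,0,0,0],[0.1,0,0,0,0,0,0],[0.1,0,0,0,0,0,0]]]}}

```text
time_s: 36.62
tcp_pos: [530.7, -356.2, 49.3]
orientation: [3.138, 0.002, 1.557]
contact_force: [0.3, 0.4, -0.4]
opening: 0.248
```

```bash
python3 - <<'E'
from h import *
go(529,-328,47,1.557)
E
```

```text
t 36.62 tcp [ 530.7 -356.2   49.3] ori [3.138e+00 2.000e-03 1.557e+00] F [ 0.3  0.4 -0.4] op 0.248
  -> shift [ 0.0281 -0.0021  0.0023] turn [ 0.003  0.002 -0.   ] (rot only first if large)
```

Call:
{"name": "arm_command", "arguments": {"plan": [[[0.1,0.009,-0.002,0.001,0.003,0.002,0],[0.1,0.009,0,0.001,0,0,0],[0.1,0.009,0,0,0,0,0],[0.1,0,0,0,0,0,0],[0.1,0,0,0,0,0,0]]]}}

```text
time_s: 37.25
tcp_pos: [529.2, -326.8, 47.8]
orientation: [3.141, 0.0, 1.557]
contact_force: [-0.7, 0.7, -0.6]
opening: 0.244
```

```bash
python3 - <<'E'
from h import *
go(529,-321,47,1.557)
E
```

```text
t 37.25 tcp [ 529.2 -326.8   47.8] ori [3.141 0.    1.557] F [-0.7  0.7 -0.6] op 0.244
  -> shift [ 0.0058 -0.0003  0.0008] turn [0.001 0.    0.   ] (rot only first if large)
```

Call:
{"name": "arm_command", "arguments": {"plan": [[[0.1,0.003,0.003,0,0,0,0],[0.1,0.003,0.003,0,0,0,0],[0.1,0.003,0.003,0,0,0,0],[0.1,0.002,0.002,0,0,0,0],[0.1,0.003,0.0025,0,0,0,0]]]}}

```text
time_s: 37.88
tcp_pos: [542.6, -314.9, 48.1]
orientation: [-3.14, 0.004, 1.559]
contact_force: [-2.9, -4.0, 0.2]
opening: 0.25
```

```bash
python3 - <<'E'
from h import *
go(572.7,-278,47,1.557)
E
```

```text
t 37.88 tcp [ 542.6 -314.9   48.1] ori [-3.14   0.004  1.559] F [-2.9 -4.   0.2] op 0.25
  -> shift [0.0373 0.0297 0.0009] turn [-0.002  0.004  0.002] (rot only first if large)
```

Call:
{"name": "arm_command", "arguments": {"plan": [[[0.1,0.006,0.005,0,-0.002,0.003,0],[0.1,0.006,0.005,0,0,0,0],[0.1,0.006,0.005,0,0,0,0],[0.1,0.005,0.004,0,0,0,0],[0.1,0.004,0.0035,0,0,0,0]]]}}

```text
time_s: 38.5
tcp_pos: [566.0, -287.1, 47.9]
orientation: [-3.14, 0.002, 1.559]
contact_force: [-3.7, -3.8, 0.4]
opening: 0.252
```

```bash
python3 - <<'E'
from h import *
go(572.7,-278,47,1.557)
E
```

```text
t 38.5 tcp [ 566.  -287.1   47.9] ori [-3.140e+00  2.000e-03  1.559e+00] F [-3.7 -3.8  0.4] op 0.252
  -> shift [0.0092 0.0066 0.0009] turn [-0.002  0.002  0.002] (rot only first if large)
```

Call:
{"name": "arm_command", "arguments": {"plan": [[[0.1,0.0025,0.002,0,0,0,0],[0.1,0.0025,0.002,0,0,0,0],[0.1,0.0025,0.002,0,0,0,0],[0.1,0.002,0.0015,0,0,0,0],[0.1,0.0015,0.001,0,0,0,0]]]}}

```text
time_s: 39.12
tcp_pos: [575.3, -275.5, 48.0]
orientation: [-3.14, 0.003, 1.56]
contact_force: [-1.9, -2.8, -0.4]
opening: 0.249
```

```bash
python3 - <<'E'
from h import *
im,p=snap('top','t2.png'); go(572.7,-278,47,1.557)
h=cv2.cvtColor(im,cv2.COLOR_RGB2HSV); cv2.imwrite('pics/t2c.png',cv2.resize(im[195:305,310:470,::-1],None,fx=5,fy=5,interpolation=cv2.INTER_CUBIC))
E
```

```text
t 39.17 tcp [ 575.4 -275.3   48. ] ori [-3.14e+00  2.00e-03  1.56e+00] F [-2.1 -3.3 -0.3] op 0.249
  -> shift [-0.0027 -0.0026  0.001 ] turn [-0.002  0.002  0.003] (rot only first if large)
```

Call:
{"name": "arm_command", "arguments": {"plan": [[[0.1,0.001,0.001,0,0,0,0],[0.1,0.001,0.001,0,0,0,0],[0.1,0.001,0.001,0,0,0,0],[0.1,0.0005,0.0005,0,0,0,0],[0.1,0.0005,0.0005,0,0,0,0]]]}}

```text
time_s: 39.8
tcp_pos: [575.5, -275.2, 48.3]
orientation: [-3.131, 0.008, 1.561]
contact_force: [-4.8, -5.3, 1.1]
opening: 0.251
```

```bash
python3 - <<'E'
from h import *
im,p=snap('wrist','w16.png'); np.save('w16.npy',p); go(572.7,-278,47,1.557)
E
```

```text
t 39.85 tcp [ 575.5 -275.2   48.3] ori [-3.131  0.008  1.561] F [-3.5 -4.   0.6] op 0.248
  -> shift [-0.0029 -0.0027  0.0013] turn [-0.01   0.008  0.004] (rot only first if large)
```

View pics/w16.png

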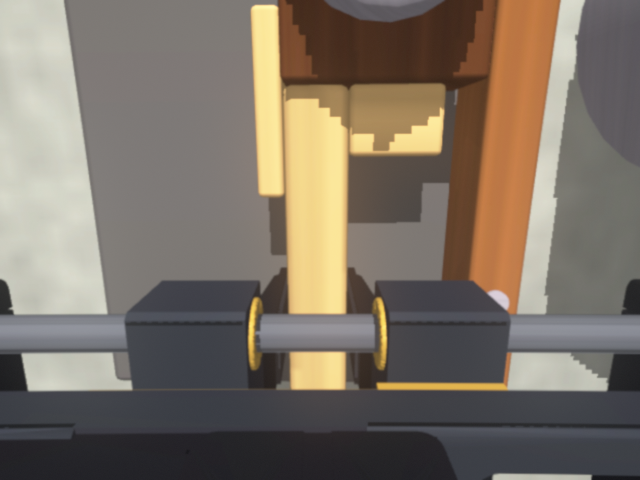

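Block is against the fence: its edge meets the fence edge at (490,40). The notch is seated. Feeding along.

Call:
{"name": "arm_command", "arguments": {"plan": [[[0.1,0.006,0.0015,0,-0.006,0.004,0.003],[0.1,0.01,0.0015,0,0,0,0],[0.1,0.01,0.0015,0,0,0,0],[0.1,0.01,0.0015,0,0,0,0],[0.1,0.01,0.0015,0,0,0,0]]]}}

```text
time_s: 40.48
tcp_pos: [575.8, -238.7, 48.8]
orientation: [-3.121, 0.02, 1.559]
contact_force: [-9.6, -10.0, 2.8]
opening: 0.249
```

```bash
python3 - <<'E'
from h import *
go(572.7,-278,47,1.557)
E
```

```text
t 40.48 tcp [ 575.8 -238.7   48.8] ori [-3.121  0.02   1.559] F [ -9.6 -10.    2.8] op 0.249
  -> shift [-0.0393 -0.0025  0.0026] turn [-0.021  0.02   0.002] (rot only first if large)
```

Call:
{"name": "arm_command", "arguments": {"plan": [[[0.1,0.01,0.001,0,-0.012,0.012,0],[0.1,0.01,0.001,0,-0.004,0.004,0],[0.1,0.01,0.001,0,-0.003,0.003,0],[0.1,0.01,0.001,0,-0.003,0.003,0],[0.1,0.01,0.001,0,-0.003,0.003,0]]]}}

```text
time_s: 41.1
tcp_pos: [576.2, -192.8, 47.5]
orientation: [-3.135, 0.002, 1.557]
contact_force: [-5.5, -6.6, 1.2]
opening: 0.25
```

```bash
python3 - <<'E'
from h import *
go(572.7,-278,47,1.557)
E
```

```text
t 41.1 tcp [ 576.2 -192.8   47.5] ori [-3.135e+00  2.000e-03  1.557e+00] F [-5.5 -6.6  1.2] op 0.25
  -> shift [-0.0852 -0.0024  0.0007] turn [-0.006  0.002  0.   ] (rot only first if large)
```

Call:
{"name": "arm_command", "arguments": {"plan": [[[0.1,0.01,0.001,0,-0.006,0.003,0],[0.1,0.01,0.001,0,-0.003,0.002,0],[0.1,0.01,0.001,0,-0.003,0.002,0],[0.1,0.01,0.001,0,-0.003,0.002,0],[0.1,0.01,0.001,0,-0.003,0.002,0]]]}}

```text
time_s: 41.72
tcp_pos: [576.9, -146.9, 47.2]
orientation: [3.141, 0.0, 1.557]
contact_force: [-5.3, -7.5, 0.8]
opening: 0.254
```

```bash
python3 - <<'E'
from h import *
go(572.7,-278,47,1.557)
E
```

```text
t 41.73 tcp [ 576.9 -146.9   47.2] ori [3.141 0.    1.557] F [-5.3 -7.5  0.8] op 0.254
  -> shift [-0.1311 -0.0024  0.0002] turn [ 0.  0. -0.] (rot only first if large)
```

Call:
{"name": "arm_command", "arguments": {"plan": [[[0.1,0.01,0.001,0,-0.003,0.002,0],[0.1,0.01,0.001,0,-0.003,0.002,0],[0.1,0.01,0.001,0,-0.003,0.002,0],[0.1,0.01,0.001,0,-0.003,0.002,0],[0.1,0.01,0.001,0,-0.003,0.002,0]]]}}

```text
time_s: 42.35
tcp_pos: [577.5, -100.3, 46.9]
orientation: [3.138, -0.002, 1.556]
contact_force: [-4.7, -7.3, 2.0]
opening: 0.249
```

```bash
python3 - <<'E'
from h import *
im,p=snap('wrist','w17.png');go(572.7,-278,47,1.557)
E
```

```text
t 42.4 tcp [577.6 -99.   46.8] ori [ 3.138 -0.004  1.556] F [-3.8 -4.7  1.5] op 0.254
  -> shift [-0.1791 -0.0023 -0.0009] turn [ 0.003 -0.004 -0.001] (rot only first if large)
```

Call:
{"name": "arm_command", "arguments": {"plan": [[[0.1,0.01,0.001,-0.0005,0,-0.003,0],[0.1,0.01,0.001,0,-0.001,0,0],[0.1,0.01,0.001,0,-0.001,0,0],[0.1,0.01,0.001,0,-0.001,0,0],[0.1,0.01,0.001,0,-0.001,0,0]]]}}

```text
time_s: 43.02
tcp_pos: [578.1, -53.7, 47.5]
orientation: [-3.136, 0.009, 1.556]
contact_force: [-6.4, -8.5, 3.4]
opening: 0.249
```

```bash
python3 - <<'E'
from h import *
go(572.7,-278,47,1.557)
E
```

```text
t 43.02 tcp [578.1 -53.7  47.5] ori [-3.136  0.009  1.556] F [-6.4 -8.5  3.4] op 0.249
  -> shift [-0.2244 -0.002   0.0026] turn [-0.006  0.009 -0.002] (rot only first if large)
```

Call:
{"name": "arm_command", "arguments": {"plan": [[[0.1,0.006,0.001,0,0,0,0],[0.1,0.006,0.001,0,0,0,0],[0.1,0.006,0.001,0,0,0,0],[0.1,0.005,0.001,0,0,0,0],[0.1,0.003,0.001,0,0,0,0]]]}}

```text
time_s: 43.65
tcp_pos: [578.1, -32.3, 48.1]
orientation: [-3.122, 0.019, 1.556]
contact_force: [-6.0, -9.7, 3.7]
opening: 0.253
```

```bash
python3 - <<'E'
from h import *
go(572.7,-278,47,1.557)
E
```

```text
t 43.65 tcp [578.1 -32.3  48.1] ori [-3.122  0.019  1.556] F [-6.  -9.7  3.7] op 0.253
  -> shift [-0.2457 -0.0016  0.0058] turn [-0.02   0.019 -0.002] (rot only first if large)
```

Call:
{"name": "arm_command", "arguments": {"plan": [[[0.1,0.005,0.001,0,-0.012,0.012,0],[0.1,0.004,0.001,0,-0.004,0.004,0],[0.1,0.003,0.001,0,-0.003,0.003,0],[0.1,0.003,0.001,0,-0.003,0.003,0],[0.1,0.003,0.001,0,-0.002,0.002,0]]]}}

```text
time_s: 44.28
tcp_pos: [578.3, -18.7, 46.8]
orientation: [-3.134, 0.003, 1.554]
contact_force: [-6.5, -16.8, 4.4]
opening: 0.249
```

```bash
python3 - <<'E'
from h import *
go(572.7,-278,47,1.557)
E
```

```text
t 44.27 tcp [578.3 -18.7  46.8] ori [-3.134e+00  3.000e-03  1.554e+00] F [ -6.5 -16.8   4.4] op 0.249
  -> shift [-0.2593 -0.0013  0.0007] turn [-0.008  0.003 -0.003] (rot only first if large)
```

Call:
{"name": "arm_command", "arguments": {"plan": [[[0.1,0.003,0.001,0,-0.003,0.003,0],[0.1,0.002,0.001,0,-0.003,0.003,0],[0.1,0.002,0.001,0,-0.003,0.003,0],[0.1,0.002,0.001,0,-0.003,0.003,0],[0.1,0.002,0.001,0,-0.002,0.002,0]]]}}

```text
time_s: 44.9
tcp_pos: [578.2, -18.8, 47.1]
orientation: [-3.134, 0.009, 1.554]
contact_force: [-4.9, -11.6, 1.9]
opening: 0.248
```

```bash
python3 - <<'E'
from h import *
im,p=snap('wrist','w18.png');np.save('w18.npy',p);go(572.7,-278,47,1.557)
E
```

```text
t 44.95 tcp [578.2 -18.8  47.1] ori [-3.134  0.009  1.554] F [ -5.4 -10.6   2.3] op 0.249
  -> shift [-0.2592 -0.0011  0.0025] turn [-0.007  0.009 -0.003] (rot only first if large)
```

Stopped at the stop (y at −18.7, predicted −17.8, force rose). Backing off and lifting.

Call:
{"name": "arm_command", "arguments": {"plan": [[[0.1,-0.003,-0.003,0,0,0,0],[0.1,-0.006,-0.003,0,0,0,0],[0.1,-0.015,-0.002,0,0,0,0],[0.1,-0.02,0,0,0,0,0],[0.1,-0.02,0,-0.01,0,0,0]]]}}

```text
time_s: 45.58
tcp_pos: [568.2, -82.9, 56.9]
orientation: [-3.134, 0.004, 1.553]
contact_force: [-0.1, -0.8, -0.6]
opening: 0.25
```

Call:
{"name": "arm_command", "arguments": {"plan": [[[0.1,-0.01,0,-0.03,0,0,0],[0.1,0,0,-0.06,0,0,0],[0.1,0,0,-0.06,0,0,0],[0.1,0,-0.03,-0.06,0,0,0],[0.1,0,-0.05,-0.04,0,0,0]]]}}

```text
time_s: 46.2
tcp_pos: [493.6, -98.1, 307.3]
orientation: [-3.131, 0.003, 1.546]
contact_force: [0.7, -1.5, -0.4]
opening: 0.249
```

```bash
python3 - <<'E'
from h import *
im,p=snap('top','t3.png'); im2,p2=snap('side','s3.png')
c1=cv2.resize(im[190:300,210:450,::-1],None,fx=3.3,fy=3.3,interpolation=cv2.INTER_CUBIC)[:, :800]
c2=cv2.resize(im2[190:330,265:425,::-1],None,fx=1.6,fy=1.6)
cv2.imwrite('pics/t3c.png',c1); go(443,372,290,1.551)
E
```

```text
t 46.3 tcp [493.4 -98.4 311.8] ori [-3.14   0.005  1.545] F [-0.1  0.5  0.5] op 0.253
  -> shift [ 0.4691 -0.0626  0.0193] turn [-0.002  0.005 -0.006] (rot only first if large)
```

View pics/t3c.png

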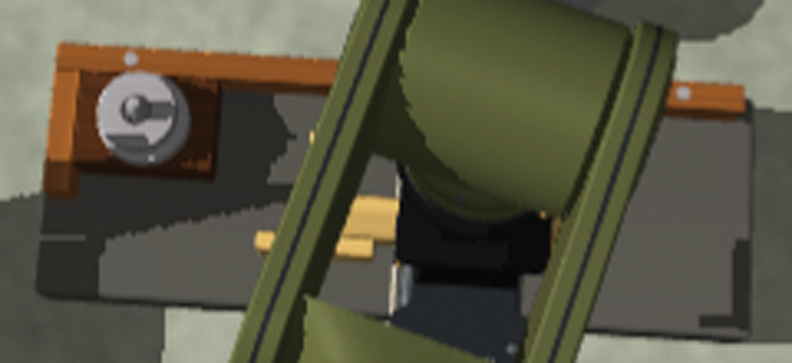

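Block is home in the corner between stop and fence, collars stacked. Next the stick goes into the bin.

Call:
{"name": "arm_command", "arguments": {"plan": [[[0.1,0.03,-0.017,0,0,0.004,-0.006],[0.1,0.04,-0.017,0,0,0,0],[0.1,0.04,-0.017,0,0,0,0],[0.1,0.04,-0.016,0,0,0,0],[0.1,0.04,-0.008,0,0,0,0]]]}}

```text
time_s: 46.92
tcp_pos: [422.5, 92.4, 310.7]
orientation: [-3.142, 0.001, 1.54]
contact_force: [0.9, -0.3, -0.1]
opening: 0.25
```

```bash
python3 - <<'E'
from h import *
go(418,352,290,1.551)
E
```

```text
t 46.92 tcp [422.5  92.4 310.7] ori [-3.142e+00  1.000e-03  1.540e+00] F [ 0.9 -0.3 -0.1] op 0.25
  -> shift [ 0.2593 -0.0126  0.0205] turn [-0.     0.001 -0.011] (rot only first if large)
```

Call:
{"name": "arm_command", "arguments": {"plan": [[[0.1,0.052,-0.001,0,0,0,-0.01],[0.1,0.052,-0.001,0.005,0,0,0],[0.1,0.052,-0.001,0.005,0,0,0],[0.1,0.052,-0.001,0.005,0,0,0],[0.1,0.03,0,0.005,0,0,0]]]}}

```text
time_s: 47.55
tcp_pos: [425.9, 336.3, 287.3]
orientation: [-3.141, 0.001, 1.547]
contact_force: [-0.0, -0.8, -0.2]
opening: 0.252
```

Call:
{"name": "arm_command", "arguments": {"plan": [[[0.1,0,0,0,0,0,0],[0.1,0,0,0,0,0,0],[0.1,0,0,0,0,0,0],[0.1,0,0,0,0,0,0],[0.1,0,0,0,0,0,0]]]}}

```text
time_s: 48.18
tcp_pos: [427.3, 333.9, 285.3]
orientation: [-3.138, 0.004, 1.545]
contact_force: [-0.3, 0.5, -1.3]
opening: 0.25
```

```bash
python3 - <<'E'
from h import *
im,p=snap('wrist','w19.png');np.save('w19.npy',p);go(418,352,82,1.551)
g=cv2.cvtColor(im,cv2.COLOR_RGB2GRAY)
print([np.round(proj(p,q)) for q in [(370,267,140),(370,477,140),(515,477,140),(515,267,140)]])
E
```

```text
t 48.23 tcp [427.3 333.9 285.4] ori [-3.139  0.004  1.545] F [ 0.7  1.3 -0.4] op 0.25
  -> shift [ 0.0186 -0.0091  0.2033] turn [-0.003  0.004 -0.006] (rot only first if large)
[array([252., 305.]), array([233.,  32.]), array([436.,  26.]), array([424., 301.])]
```

Call:
{"name": "arm_command", "arguments": {"plan": [[[0.1,0.01,-0.005,0.01,-0.003,0.004,-0.006],[0.1,0.008,-0.004,0.035,0,0,0],[0.1,0,0,0.035,0,0,0],[0.1,0,0,0.02,0,0,0],[0.1,0,0,0,0,0,0]]]}}

```text
time_s: 48.85
tcp_pos: [416.7, 354.6, 181.1]
orientation: [3.141, -0.002, 1.553]
contact_force: [-0.2, 0.7, -0.7]
opening: 0.246
```

```bash
python3 - <<'E'
from h import *
go(418,352,82,1.551)
E
```

```text
t 48.85 tcp [416.7 354.6 181.1] ori [ 3.141e+00 -2.000e-03  1.553e+00] F [-0.2  0.7 -0.7] op 0.246
  -> shift [-0.0028  0.0014  0.099 ] turn [ 0.    -0.002  0.002] (rot only first if large)
```

Call:
{"name": "arm_command", "arguments": {"plan": [[[0.1,-0.003,0.001,0.012,0,-0.002,0.002],[0.1,0,0,0.018,0,0,0],[0.1,0,0,0.018,0,0,0],[0.1,0,0,0.01,0,0,0],[0.1,0,0,0,0,0,0]]]}}

```text
time_s: 49.48
tcp_pos: [418.2, 352.4, 120.7]
orientation: [3.139, -0.002, 1.551]
contact_force: [-0.3, 0.5, -0.4]
opening: 0.252
```

```bash
python3 - <<'E'
from h import *
go(418,352,82,1.551)
E
```

```text
t 49.48 tcp [418.2 352.4 120.7] ori [ 3.139e+00 -2.000e-03  1.551e+00] F [-0.3  0.5 -0.4] op 0.252
  -> shift [-0.0005 -0.0003  0.0387] turn [ 0.002 -0.002  0.   ] (rot only first if large)
```

Call:
{"name": "arm_command", "arguments": {"plan": [[[0.1,-0.0005,0,0.01,0.002,-0.002,0],[0.1,0,0,0.011,0,0,0],[0.1,0,0,0.01,0,0,0],[0.1,0,0,0.004,0,0,0],[0.1,0,0,0,0,0,0]]]}}

```text
time_s: 50.1
tcp_pos: [419.0, 352.3, 84.1]
orientation: [3.14, -0.001, 1.551]
contact_force: [0.3, -0.1, -1.0]
opening: 0.253
```

```bash
python3 - <<'E'
from h import *
go(418,352,80.5,1.551)
E
```

```text
t 50.1 tcp [419.  352.3  84.1] ori [ 3.140e+00 -1.000e-03  1.551e+00] F [ 0.3 -0.1 -1. ] op 0.253
  -> shift [-0.0003 -0.001   0.0036] turn [ 0.001 -0.001 -0.   ] (rot only first if large)
```

Lower the last millimetres, open a little, rise straight up.

Call:
{"name": "arm_command", "arguments": {"plan": [[[0.1,0,-0.001,0.0025,0,0,0],[0.1,0,0,0.001,0,0,0],[0.38,0,0,0,0,0,0],[0.38,0,0,0,0,0,0],[0.38,0,0,0,0,0,0]]]}}

```text
time_s: 50.72
tcp_pos: [419.0, 353.2, 82.2]
orientation: [3.137, -0.003, 1.551]
contact_force: [0.7, 0.2, -0.1]
opening: 0.377
```

```bash
python3 - <<'E'
from h import *
go(418,352,80.5,1.551)
E
```

```text
t 50.73 tcp [419.  353.2  82.2] ori [ 3.137e+00 -3.000e-03  1.551e+00] F [ 0.7  0.2 -0.1] op 0.377
  -> shift [-0.0012 -0.001   0.0017] turn [ 0.004 -0.003 -0.   ] (rot only first if large)
```

Call:
{"name": "arm_command", "arguments": {"plan": [[[0.38,0,0,-0.005,0,0,0],[0.38,0,0,-0.01,0,0,0],[0.38,0,0,-0.03,0,0,0],[0.38,0,0,-0.05,0,0,0],[0.38,0,0,-0.06,0,0,0]]]}}

```text
time_s: 51.35
tcp_pos: [415.8, 350.9, 237.5]
orientation: [-3.137, 0.003, 1.551]
contact_force: [1.2, 0.5, -0.6]
opening: 0.381
```

```bash
python3 - <<'E'
from h import *
go(418,352,400,1.551); print(observe()['joint_positions'])
im,p=snap('wrist','w20.png');h=cv2.cvtColor(im,cv2.COLOR_RGB2HSV); m=cv2.inRange(h,(12,70,90),(28,220,255)); m[312:]=0
C=max(cv2.findContours(m,cv2.RETR_EXTERNAL,cv2.CHAIN_APPROX_NONE)[0],key=cv2.contourArea); print(cv2.boundingRect(C))
x,y,w,hh=cv2.boundingRect(C); print(np.round(onz(p,x+w/2,y,101)),np.round(onz(p,x,y+40,101)),np.round(onz(p,x+w,y+40,101)))
E
```

```text
t 51.35 tcp [415.8 350.9 237.5] ori [-3.137e+00  3.000e-03  1.551e+00] F [ 1.2  0.5 -0.6] op 0.381
  -> shift [ 0.0006  0.0015 -0.1625] turn [-0.004  0.003 -0.   ] (rot only first if large)
[ 6.02432600e-01 -1.21384286e-01  1.85733589e+00 -2.01454818e-04
  1.41112392e+00  6.22476254e-01]
(291, 75, 93, 232)
[432. 462. 101.] [398. 436. 101.] [466. 434. 101.]
```

Call:
{"name": "arm_command", "arguments": {"plan": [[[0.6,0,0,-0.05,0,0,0],[0.6,0,0,-0.055,0,0,0],[0.6,0,0,-0.05,0,0,0.175],[0.6,0,0,0,0,0,0.175],[0.6,0,0,0,0,0,0.175]]]}}

```text
time_s: 52.02
tcp_pos: [417.8, 352.6, 417.5]
orientation: [3.132, -0.022, 1.009]
contact_force: [-1.2, -0.3, -0.8]
opening: 0.597
```

Call:
{"name": "arm_command", "arguments": {"plan": [[[0.6,0,0,0,0,0,0.18],[0.6,0,0,0,0,0,0.18],[0.6,0,0,0,0,0,0.18],[0.6,0,0,0,0,0,0.18],[0.6,0,0,0,0,0,0.18]]]}}

```text
time_s: 52.65
tcp_pos: [417.5, 352.4, 422.5]
orientation: [-3.126, -0.028, 0.078]
contact_force: [0.7, 0.4, 0.2]
opening: 0.603
```

```bash
python3 - <<'E'
from h import *
go(567,369,400,-0.02)
E
```

```text
t 52.65 tcp [417.5 352.4 422.5] ori [-3.126 -0.028  0.078] F [0.7 0.4 0.2] op 0.603
  -> shift [ 0.1497 -0.0044  0.0267] turn [-0.017 -0.027  0.099] (rot only first if large)
```

Call:
{"name": "arm_command", "arguments": {"plan": [[[0.6,0.02,-0.004,0,-0.017,-0.027,0.099],[0.6,0.035,-0.01,0,0,0,0],[0.6,0.035,0,0,0,0,0],[0.6,0.035,0,0,0,0,0],[0.6,0.02,0,0,0,0,0]]]}}

```text
time_s: 53.28
tcp_pos: [564.8, 365.6, 428.6]
orientation: [-3.137, -0.005, -0.023]
contact_force: [0.1, 0.0, 1.1]
opening: 0.6
```

Call:
{"name": "arm_command", "arguments": {"plan": [[[0.6,0,0,0,0,0,0],[0.6,0,0,0,0,0,0],[0.6,0,0,0,0,0,0],[0.6,0,0,0,0,0,0],[0.6,0,0,0,0,0,0]]]}}

```text
time_s: 53.9
tcp_pos: [563.1, 365.8, 430.3]
orientation: [-3.136, -0.006, -0.022]
contact_force: [-0.8, 0.6, -0.2]
opening: 0.597
```

```bash
python3 - <<'E'
from h import *
im,p=snap('wrist','w21.png'); go(568,369,300,-0.02)
a=1.85
print([np.round(proj(p,q)) for q in [(570,369.5,313),(575,369.5,334)]])
d=im[:,:,:3].max(2); x,y=np.round(proj(p,(570,369.5,313))).astype(int)
m=(d<70).astype(np.uint8); m[265:]=0
print([(cv2.boundingRect(c),cv2.contourArea(c)) for c in cv2.findContours(m,cv2.RETR_EXTERNAL,cv2.CHAIN_APPROX_SIMPLE)[0] if cv2.contourArea(c)>150])
E
```

```text
t 53.95 tcp [563.2 365.8 430.4] ori [-3.136 -0.006 -0.022] F [0.4 0.3 0.4] op 0.601
  -> shift [ 0.004  -0.0025  0.1304] turn [-0.006 -0.006 -0.002] (rot only first if large)
[array([314., 225.]), array([313., 224.])]
[((273, 212, 118, 17), 494.0), ((436, 183, 8, 36), 181.5)]
```

Call:
{"name": "arm_command", "arguments": {"plan": [[[0.6,0.004,-0.0025,0.02,-0.006,-0.006,0],[0.6,0,0,0.03,0,0,0],[0.6,0,0,0.025,0,0,0],[0.6,0,0,0,0,0,0],[0.6,0,0,0,0,0,0]]]}}

```text
time_s: 54.58
tcp_pos: [567.4, 368.7, 348.6]
orientation: [3.139, 0.004, -0.022]
contact_force: [0.7, 0.3, 0.3]
opening: 0.599
```

```bash
python3 - <<'E'
from h import *
go(568.3,369,300.5,-0.02)
E
```

```text
t 54.58 tcp [567.4 368.7 348.6] ori [ 3.139  0.004 -0.022] F [0.7 0.3 0.3] op 0.599
  -> shift [ 0.0011 -0.0005  0.0481] turn [ 0.003  0.004 -0.002] (rot only first if large)
```

Call:
{"name": "arm_command", "arguments": {"plan": [[[0.6,0.001,0,0.015,0.003,0.004,0],[0.6,0,0,0.018,0,0,0],[0.6,0,0,0.01,0,0,0],[0.6,0,0,0,0,0,0],[0.6,0,0,0,0,0,0]]]}}

```text
time_s: 55.2
tcp_pos: [569.0, 368.9, 304.2]
orientation: [-3.14, -0.003, -0.022]
contact_force: [-0.4, -0.3, 0.6]
opening: 0.601
```

Call:
{"name": "arm_command", "arguments": {"plan": [[[0,0,0,0,0,0,0],[0,0,0,0,0,0,0],[0,0,0,0,0,0,0],[0,0,0,0,0,0,0],[0,0,0,0,0,0,0]]], "force": 25}}

```text
time_s: 55.82
tcp_pos: [569.5, 368.6, 306.1]
orientation: [-3.14, -0.005, -0.022]
contact_force: [-0.2, -2.2, -0.2]
opening: 0.228
```

```bash
python3 - <<'E'
from h import *
go(568.3,369,300.5,-0.02)
s=observe();x,_,z=s['tcp_pos'];a=np.arctan2(z-124,521-x);r=np.hypot(z-124,521-x);print(a,r)
E
```

```text
t 55.83 tcp [569.5 368.6 306.1] ori [-3.14  -0.005 -0.022] F [-0.2 -2.2 -0.2] op 0.228
  -> shift [-0.0013 -0.0004  0.0056] turn [-0.001 -0.005 -0.002] (rot only first if large)
1.8312181501077833 188.47888026994573
```

```bash
cat > arc.py <<'E'
from h import *
def arc(r=188,step=.11,n=5,hx=521,hz=122):
    s=observe(); x,_,z=s['tcp_pos']; a=np.arctan2(z-hz,hx-x); print('t',round(s['time_s'],2),'ang',round(a,3),'r',round(np.hypot(z-hz,hx-x),1),'tcp',s['tcp_pos'].round(1),'ori',s['orientation'].round(3),'F',s['contact_force'].round(1),'op',round(s['opening'],3))
    for k in range(n):
        b=max(a-step,0); print('row dx',round(-r*(np.cos(b)-np.cos(a))/1000,4),'dz(tool)',round(-r*(np.sin(b)-np.sin(a))/1000,4)); a=b
arc()
E
python3 arc.py
```

```text
t 55.83 ang 1.829 r 190.4 tcp [569.5 368.6 306.1] ori [-3.14  -0.005 -0.022] F [-0.2 -2.2 -0.2] op 0.228
row dx -0.0202 dz(tool) -0.0042
row dx -0.0206 dz(tool) -0.0019
row dx -0.0207 dz(tool) 0.0004
row dx -0.0205 dz(tool) 0.0026
row dx -0.0201 dz(tool) 0.0049
```

Call:
{"name": "arm_command", "arguments": {"plan": [[[0,-0.015,0,-0.003,0,0,0],[0,-0.02,0,-0.002,0,0,0],[0,-0.02,0,0,0,0,0],[0,-0.02,0,0.0025,0,0,0],[0,-0.02,0,0.005,0,0,0]]]}}

```text
time_s: 56.45
tcp_pos: [470.1, 370.8, 308.5]
orientation: [-3.137, -0.014, -0.022]
contact_force: [-0.1, -0.5, 1.8]
opening: 0.231
```

```bash
python3 arc.py
```

```text
t 56.45 ang 1.304 r 193.3 tcp [470.1 370.8 308.5] ori [-3.137 -0.014 -0.022] F [-0.1 -0.5  1.8] op 0.231
row dx -0.0196 dz(tool) 0.0065
row dx -0.0188 dz(tool) 0.0086
row dx -0.0177 dz(tool) 0.0107
row dx -0.0164 dz(tool) 0.0125
row dx -0.015 dz(tool) 0.0143
```

Call:
{"name": "arm_command", "arguments": {"plan": [[[0,-0.019,0,0.009,0,-0.01,0],[0,-0.018,0,0.011,0,0,0],[0,-0.017,0,0.012,0,0,0],[0,-0.016,0,0.0135,0,0,0],[0,-0.014,0,0.015,0,0,0]]]}}

```text
time_s: 57.08
tcp_pos: [374.7, 372.9, 252.6]
orientation: [-3.133, -0.003, -0.018]
contact_force: [0.6, 1.1, -2.5]
opening: 0.224
```

```bash
python3 arc.py
```

```text
t 57.08 ang 0.729 r 196.1 tcp [374.7 372.9 252.6] ori [-3.133e+00 -3.000e-03 -1.800e-02] F [ 0.6  1.1 -2.5] op 0.224
row dx -0.0129 dz(tool) 0.0162
row dx -0.011 dz(tool) 0.0175
row dx -0.0091 dz(tool) 0.0186
row dx -0.007 dz(tool) 0.0195
row dx -0.0048 dz(tool) 0.0201
```

Call:
{"name": "arm_command", "arguments": {"plan": [[[0,-0.009,0,0.017,0,0,0],[0,-0.008,0,0.018,0,0,0],[0,-0.006,0,0.018,0,0,0],[0,-0.005,0,0.018,0,0,0],[0,-0.003,0,0.016,0,0,0]]]}}

```text
time_s: 57.7
tcp_pos: [329.4, 373.8, 161.5]
orientation: [-3.132, 0.013, -0.013]
contact_force: [-1.9, 0.7, -1.3]
opening: 0.227
```

```bash
python3 arc.py
```

```text
t 57.7 ang 0.203 r 195.7 tcp [329.4 373.8 161.5] ori [-3.132  0.013 -0.013] F [-1.9  0.7 -1.3] op 0.227
row dx -0.0031 dz(tool) 0.0204
row dx -0.0008 dz(tool) 0.0175
row dx -0.0 dz(tool) -0.0
row dx -0.0 dz(tool) -0.0
row dx -0.0 dz(tool) -0.0
```

Call:
{"name": "arm_command", "arguments": {"plan": [[[0,0,0,0.01,0,0.01,0],[0,0.001,0,0.01,0,0,0],[0,0.001,0,0.008,0,0,0],[0,0.001,0,0.005,0,0,0],[0,0,0,0.003,0,0,0]]]}}

```text
time_s: 58.32
tcp_pos: [326.4, 373.9, 118.5]
orientation: [-3.134, 0.016, -0.014]
contact_force: [-1.9, 0.2, 1.2]
opening: 0.231
```

```bash
python3 arc.py|head -1
```

```text
t 58.33 ang -0.018 r 194.7 tcp [326.4 373.9 118.5] ori [-3.134  0.016 -0.014] F [-1.9  0.2  1.2] op 0.231
```

Call:
{"name": "arm_command", "arguments": {"plan": [[[0,0,0,0.002,0,0,0],[0,0,0,0.002,0,0,0],[0,0,0,0.002,0,0,0],[0,0,0,0.002,0,0,0],[0,0,0,0.002,0,0,0]]]}}

```text
time_s: 58.95
tcp_pos: [326.9, 373.9, 109.3]
orientation: [-3.135, 0.015, -0.014]
contact_force: [-3.5, -0.2, 3.5]
opening: 0.228
```

```bash
python3 arc.py|head -1; python3 - <<'E'
from h import *
snap('side','s4.png')
E
```

```text
t 58.95 ang -0.066 r 194.5 tcp [326.9 373.9 109.3] ori [-3.135  0.015 -0.014] F [-3.5 -0.2  3.5] op 0.228
```

```bash
python3 - <<'E'
from h import *
a=cv2.imread('pics/side0.png').astype(int); b=cv2.imread('pics/s4.png').astype(int)
d=np.abs(a-b).max(2)[295:420,335:435]
print('frac changed',(d>25).mean(), 'lid interior',(d[10:110,12:75]>25).mean())
cv2.imwrite('pics/s4c.png',np.hstack([cv2.resize(q[285:425,330:450].astype(np.uint8),None,fx=3.3,fy=3.3,interpolation=cv2.INTER_CUBIC) for q in (a,b)]))
E
```

```text
frac changed 0.10456 lid interior 0.010476190476190476
```

View pics/s4c.png

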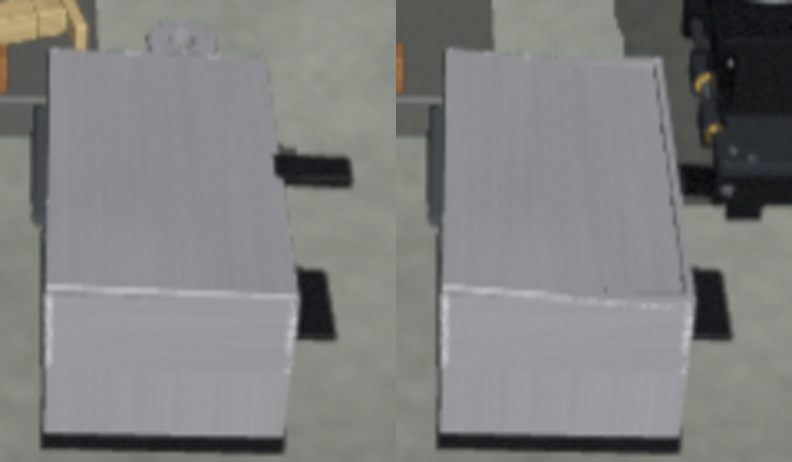

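The lid is shut, pushed slightly below its rim (front edge just inside, right panel at x≈660–685). I raise to the level position and release.

Call:
{"name": "arm_command", "arguments": {"plan": [[[0,0,0,-0.003,0,0,0],[0,0,0,-0.003,0,0,0],[0,0,0,-0.003,0,0,0],[0,0,0,-0.001,0,0,0],[0,0,0,0,0,0,0]]]}}

```text
time_s: 59.62
tcp_pos: [326.5, 373.9, 118.7]
orientation: [-3.134, 0.016, -0.015]
contact_force: [-3.1, 1.5, -1.4]
opening: 0.225
```

```bash
python3 arc.py|head -1; python3 - <<'E'
from h import *
snap('side','s5.png')
a=cv2.imread('pics/side0.png').astype(int); b=cv2.imread('pics/s5.png').astype(int)
d=np.abs(a-b).max(2)[295:420,335:435]; print((d[10:110,12:75]>25).mean(),(d[15:105,60:80]>25).mean())
E
```

```text
t 59.62 ang -0.017 r 194.5 tcp [326.5 373.9 118.7] ori [-3.134  0.016 -0.015] F [-3.1  1.5 -1.4] op 0.225
0.0 0.02388888888888889
```

Call:
{"name": "arm_command", "arguments": {"plan": [[[0.5,0,0,0,0,0,0],[0.5,0,0,0,0,0,0],[0.5,0,0,0,0,0,0],[0.5,0,0,0,0,0,0],[0.5,0,0,0,0,0,0]]]}}

```text
time_s: 60.3
tcp_pos: [328.8, 373.7, 119.5]
orientation: [-3.134, 0.011, -0.014]
contact_force: [-1.0, 0.5, 0.1]
opening: 0.503
```

Call:
{"name": "arm_command", "arguments": {"plan": [[[0.5,0,0,-0.02,0,0,0],[0.5,0,0,-0.05,0,0,0],[0.5,0,0,-0.06,0,0,0],[0.5,0,0,-0.05,0,0,0],[0.5,0,0.05,-0.03,0,0,0]]]}}

```text
time_s: 60.92
tcp_pos: [328.9, 321.2, 331.0]
orientation: [-3.141, 0.017, -0.011]
contact_force: [0.8, -0.2, 0.1]
opening: 0.498
```

Call:
{"name": "arm_command", "arguments": {"plan": [[[0.5,0,0.05,0,0,0,0],[0.5,0,0.05,0,0,0,0],[0.5,0,0.05,0,0,0,0],[0.5,0,0,0,0,0,0],[0.5,0,0,0,0,0,0]]]}}

```text
time_s: 61.55
tcp_pos: [328.3, 166.4, 336.2]
orientation: [-3.136, 0.006, -0.013]
contact_force: [-0.9, -0.2, 0.2]
opening: 0.499
```

```bash
python3 - <<'E'
from h import *
im,_=snap('side','s6.png'); im2,p=snap('top','t6.png')
a=cv2.imread('pics/side0.png').astype(int); b=cv2.imread('pics/s6.png').astype(int)
d=np.abs(a-b).max(2)[295:420,335:435]; print('lid diff',(d>25).mean(),(d[15:105,60:80]>25).mean())
A=cv2.imread('pics/top0.png').astype(int); B=cv2.imread('pics/t6.png').astype(int); D=np.abs(A-B).max(2)>40
for n,(x,y,w,h) in dict(bin=(70,240,130,105),pot=(325,125,90,75),spat=(205,135,95,50),tumb=(478,295,45,35)).items(): print(n,D[y:y+h,x:x+w].mean().round(3))
hsv=cv2.cvtColor(im2,cv2.COLOR_RGB2HSV)
top=cv2.resize(im2[195:300,215:335,::-1],None,fx=3.9,fy=3.9,interpolation=cv2.INTER_CUBIC)
sd=cv2.resize(b[195:420,285:425].astype(np.uint8),None,fx=1.82,fy=1.82); 
cv2.imwrite('pics/fin.png',np.hstack([top,sd[:top.shape[0]]])); print(top.shape,sd.shape)
print('block predicted corners px',[proj(p,q).round(0).tolist() for q in [(601,117,75),(566,67,75),(566,167,75),(601,117,130)]])
s=observe(); print(s['time_s'],s['tcp_pos'],s['contact_force'])
E
```

```text
lid diff 0.00456 0.0
bin 0.31
pot 0.0
spat 0.0
tumb 0.0
(410, 468, 3) (410, 255, 3)
block predicted corners px [[254.0, 227.0], [274.0, 242.0], [232.0, 240.0], [251.0, 221.0]]
61.65 [328.19857334 166.89521062 336.0293402 ] [-0.18664251 -0.76233104  0.4033322 ]
```

```bash
python3 - <<'E'
from h import *
im=cv2.imread('pics/t3.png'); p=camera_params('top'); h=cv2.cvtColor(im,cv2.COLOR_BGR2HSV)
m=cv2.inRange(h,(0,90,15),(20,255,110)); w=np.zeros_like(m); w[215:250,236:285]=m[215:250,236:285]; w=cv2.morphologyEx(w,cv2.MORPH_CLOSE,np.ones((3,3)))
C=max(cv2.findContours(w,cv2.RETR_EXTERNAL,cv2.CHAIN_APPROX_NONE)[0],key=cv2.contourArea)
W=np.array([onz(p,*q[0],75)[:2] for q in C],np.float32)
print('rear y',W[:,1].min(),'near x',W[:,0].min(), 'expected ~67, ~566'); R=cv2.minAreaRect(W); print(R)
finish_job()
E
```

```text
rear y 47.367405 near x 560.54456 expected ~67, ~566
((594.8623046875, 103.13580322265625), (70.60285186767578, 114.77967834472656), 2.919227123260498)
the job is handed in; nothing more can be done
```

I carried out the whole job and handed it in at about 62 s; no verdict came back. One late check on the block's position disagreed with the others.

- **What I did:** I swung the lid open and threaded the wide collar, then the mid one, onto the post. There was no small collar in the scene. I then slid the block diagonally onto the fence and fed it to the end stop with the stick, laid the stick in the bin, and eased the lid down by hand.
- **Collars:** the wrist and top pictures showed both on the post in order, and I saw no gap.
- **Block, feed forces:** a steady sideways force of about 5 N held it against the fence during the feed. It then stalled at the stop with the push force rising to 17 N. The tool stopped at y = −18.7 mm, where −17.8 was predicted. The top picture taken after I backed off showed the block in the corner.
- **Stick:** the wrist picture placed it at about x 398–466 mm with its tip at y 462 mm, inside the bin.
- **Lid:** it followed the hand at roughly 1 rad/s on average. I pressed it slightly below the rim, so I raised it level before letting go. After release the side view of the lid matched the starting view.
- **Pot, spatula and tumbler:** the top view shows no change from the start.

**Disagreed:** a last rough colour-mask measurement of the block put its rear edge at y = 47 mm, where about 67 was expected. That mask measured the block as 115 mm long instead of 100, so it probably took in shadow or fence. It ran in the same script as the hand-in, so I did not resolve it.

**Not checked:**
- I could not view the final picture because the 16-picture limit was reached.
- The top-view change check on the bin read 31 %, probably the arm and its shadow.

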